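# Find the slot that grips with a feeler blade

### The job

One of the deck's three slots still has a good retaining leaf, one leaf is seized and one is slack. Take the feeler blade from its stand, slide it into the slots by feel until you find the one where it drags, pass on from the one that blocks it (never force it) and the one where it drops in loosely. Leave the blade standing in the dragging slot, pressed fully home onto the sprung seat at the bottom, let go, and leave everything else where it lies.

Things in the scene. Friction and masses are not known exactly. Their poses are not given: they have to be found in the camera images.
- blade_center (a point): Centre of the feeler blade, which starts upright in its stand, tip down. 108 mm tall, about 80 g: plain steel blade 24 mm wide (own x), 5 mm thick (own y), 72 mm long (lowest 6 mm thinned to 20 x 3 mm); above it a knurled aluminium handle 30 mm wide (x), 12 mm thick (y), 36 mm tall. This point is 54 mm above the tip, the handle's centre 36 mm above this point.
- blade: The same blade: middle of its tip (lower end), own z up along the blade. Grip the handle across its 12 mm thickness, firmly (30 N or more) so that it does not slip. It fits a slot with its width along the deck's x, either way round.
- stand: Fixed black plastic stand, 70 x 50 x 48 mm; origin at the centre of its underside. Its slot (28 mm along its x, 7 mm along its y, 38 mm deep) holds the blade, which comes free when drawn straight up 45 mm.
- deck: Fixed aluminium deck, 80 mm (own x) x 200 mm (own y) x 78 mm high, yaw up to 0.3 rad; origin at the centre of its underside. Three like vertical slots in its top, in a row along y, 60 mm apart. In the +y wall of each is a spring leaf (ramp from 6 mm to 21 mm below the mouth, then upright to 29 mm). Which leaf is good, seized or slack differs each time and is found by feel.
- seats: Carrier under the deck (deck's origin and axes), hidden. Below each slot is a sprung seat whose top lies 30 to 50 mm below the deck's top, different each time: the bottom must be felt. A seat gives 4 mm (3 N per mm), then is solid. Home = seat pressed down 1 to 4 mm (3 to 12 N on top of any drag; never over 25 N). Let go in the good slot, the blade stays down but may rise 1 to 2 mm.
- slot_a (a point): Mouth centre of the slot at y = -60 mm of the deck, in its top face. Each slot: 32 mm along deck x, 8 mm along deck y, 2.5 mm chamfers round the mouth. The blade goes straight down, upright. Good leaf: while the blade moves it resists with 5 to 11 N on the ramp (12 to 23 mm deep), then drags with 2 to 8 N down to the seat; both fade at a stop.
- slot_b (a point): Mouth centre of the slot at y = 0 of the deck, like slot_a. A seized leaf (in whichever slot) does not give: the blade stops hard 8 to 18 mm below the mouth; do not push beyond about 20 N, back out.
- slot_c (a point): Mouth centre of the slot at y = +60 mm of the deck, like slot_a. A slack leaf (in whichever slot) lets the blade down to the seat with practically no drag (under 2 N).
- meter: grey handheld multimeter, 75 x 140 x 30 mm; a bystander, to be left alone. Origin at the centre of its underside.
- driver: screwdriver, 170 mm, lying; a bystander, to be left alone.
- spanner: steel spanner, 150 mm, lying; a bystander, to be left alone.
- spool: grey wire spool, 60 mm wide, 40 mm high; a bystander, to be left alone. Origin at the centre of its underside.
- jar: small amber jar, 50 mm wide, 60 mm high; a bystander, to be left alone. Origin at the centre of its underside.
- parts_tray: black open parts tray, 90 x 120 x 35 mm; a bystander, to be left alone. Origin at the centre of its underside.
- adapter: upright steel adapter cylinder, 28 mm wide, 45 mm high; a bystander, to be left alone. Origin at the centre of its underside.
There are look-alikes about, which are no part of the job. Of the things that look like the deck, the middle-sized one is meant. There is more than one size of the blade; the job needs the larger.

How it is judged:
By the outcome, as a careful person would: the job done as asked, in the order asked, and still so for the second after the job is handed in, with the robot touching nothing.
It also fails if it takes over 54 s, if anything falls off the work surface, if the arm or the gripper's body presses on something with over 40 N, if the wrist force passes 120 N, or if a joint passes its speed limit or range.

### The arm

A 7-joint arm with a two-finger parallel gripper is mounted at the origin on the work surface. World frame = base frame: x ahead of the robot, y to its left, z up, the work surface at z = 0. Lengths are in m, angles in rad, forces in N, time in s.
With the tool pointing down it reaches from about 0.35 to 0.9 m from the base axis. Payload 8.1 kg.
Tool frame: the origin (TCP) lies at the very end of the fingers, on their centre line; the grasp point (between the pads) lies 19 mm behind it; z points along the fingers, y is the direction in which the jaws open and shut (so a half turn about z gives the same grasp; the last joint's range is limited). The gripper opens to 92 mm and grips with 3 to 60 N. Pads are 19 mm wide; open, the fingers measure 130 mm over their backs; the gripper's body (75 mm by 190 mm) begins 47 mm behind the grasp point.
Start: joints at [1.063, 0.434, 0.025, 1.573, -0.012, 1.134, -0.075], TCP at [0.246, -0.575, 0.201] pointing down, gripper open.
Joint ranges: [-2.62, 2.62], [-0.44, 2.09], [-1.27, 1.32], [0.08, 2.57], [-1.32, 4.46], [0.12, 2], [-2.74, 2.74]. Speed limits (rad/s): [2.22, 2.22, 3.01, 3.01, 3.14, 3.14, 3.14].

### API

Orientations are given as a rotation vector (axis times angle).
In Python, from cell import observe, get_image, sign_off gives the robot as it stands.
- The arm moves only by the tool arm_command, never from a script. Its argument "deltas" is a list of rows, each an object with "xyz": the shift along the tool's x, y, z in cm, a list of three; "turn": the turn about the tool's z in degrees; "jaw": the closure in counts, from 0 (fully open) to 255 (shut). A call has 1 to 5 rows; each row is the pose to reach, as a shift and turn from the pose measured when the call began, along the tool's axes at that moment; what a row does not reach only later rows make up. A row lasts 1/12 s, in which the tool goes at most 41.7 mm and 7.16 degrees, less where a joint would pass 70% of its speed; a pose out of reach is approached as far as the arm can. A call with a gripper value outside its range is refused whole. The fingers move at their own pace and stop on an object; "force" is the grip in N (left out, the last holds). Time passes only in rows, so rows that repeat a pose let the fingers close. It gives the time, the measured TCP pose, the force and the opening at its end, in the units of the state.
- observe(): the state, without advancing time (a new reading comes with each control period).
- get_image(name): name is "scene" or "top"; returns a dict with "frame" (400x640x3 uint8, red, green, blue), "depth" (400x640 float32, m along the optical axis (not along the pixel's ray), 0 where there is no reading), "camera_matrix" (3x3 intrinsics, pixels), "distortion" ([k1, k2, p1, p2, k3] as OpenCV has them; the pictures are not rectified), "cam_to_world" (4x4, takes a point from camera to world coordinates). Camera axes: x right, y up, looking along -z (the intrinsics and any distortion apply to the point x, -y, -z); pixel columns grow to the right and rows downward; lengths in m; the calibration is good to about 2 mm. A picture is of the moment at which its call begins.
- sign_off(): hands the job in, once; it reports no verdict.
The state is a dict: "clock": time; "joints": joint angles; "dq": joint speeds; "joint_efforts": joint torques, N m; "position": TCP position; "ee_rot": TCP orientation; "force": force on the tool from outside, world axes, zero at the start; "ft_torque": the same for the moment, N m; "width": opening from 0.0 (shut) to 1.0 (fully open).
Only numpy, scipy, OpenCV 4.12 (cv2) and the standard library are available. Lean on these libraries where they do the work, as an engineer would, in place of code of your own. Each camera call takes 0.05 s, during which the arm holds its last target.

## Working session

There is one attempt and no reset: what is moved stays moved. The work goes in short steps, Python scripts to look and compute and a tool call to move; the robot and the scene stay as the last step left them, time stands still between calls to the robot, and variables do not carry over. Pictures are saved under pics/ and viewed, and the job is handed in when it is done.

Besides the shell and the picture viewer there is one more tool, called after "Request:" as a command line: name --argument value ..., lists and objects as JSON in quotes. arm_command: Moves the arm, as the interface text tells. Its arguments: {"type":"object","properties":{"deltas":{"type":"array","items":{"type":"object","properties":{"xyz":{"type":"array","items":{"type":"number"}},"turn":{"type":"number"},"jaw":{"type":"number"}}}},"force":{"type":"number"}},"required":["deltas"]}

```bash
mkdir -p pics; ls; python3 - <<'E'
from cell import observe,get_image
import cv2,numpy as np
s=observe(); print({k:np.round(v,3).tolist() for k,v in s.items()})
for n in("scene","top"):
    g=get_image(n); np.savez(f"pics/{n}0.npz",**g); cv2.imwrite(f"pics/{n}0.png",cv2.cvtColor(g["frame"],cv2.COLOR_RGB2BGR)); print(n,g["camera_matrix"].round(1).tolist(),np.round(g["distortion"],4),g["cam_to_world"].round(3).tolist())
E
```

```text
pics
{'clock': 0.0, 'joints': [1.063, 0.435, 0.025, 1.574, -0.012, 1.134, -0.075], 'dq': [0.001, 0.001, 0.0, 0.002, -0.002, -0.0, -0.001], 'joint_efforts': [-0.0, -66.785, 0.985, -31.446, -0.061, 0.043, 0.0], 'position': [0.246, -0.574, 0.2], 'ee_rot': [-3.076, -0.631, 0.001], 'force': [0.308, -0.119, 0.579], 'ft_torque': [-0.013, 0.036, -0.001], 'width': 0.999}
scene [[507.9, 0.0, 323.1], [0.0, 507.9, 191.6], [0.0, 0.0, 1.0]] [-0.0791  0.      0.      0.      0.    ] [[0.849, -0.336, 0.409, 1.103], [0.529, 0.548, -0.648, -0.951], [-0.006, 0.766, 0.642, 0.978], [0.0, 0.0, 0.0, 1.0]]
top [[424.8, 0.0, 318.7], [0.0, 424.8, 203.8], [0.0, 0.0, 1.0]] [-0.0649  0.      0.      0.      0.    ] [[-0.01, 0.991, -0.134, 0.387], [-1.0, -0.007, 0.021, -0.002], [0.02, 0.134, 0.991, 1.22], [0.0, 0.0, 0.0, 1.0]]
```

View pics/scene0.png

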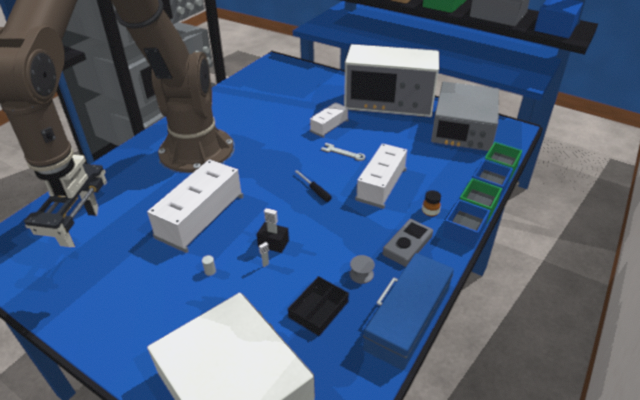

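View pics/top0.png

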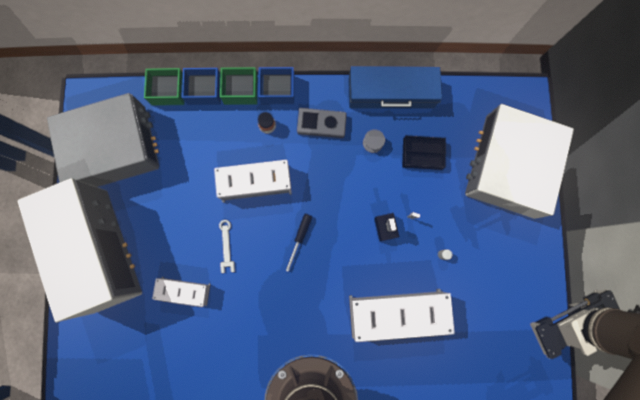

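The top view shows three deck look-alikes: small (181,292), middle (252,179) and large (402,317). There are two blades: one in the black stand (390,226) and a smaller one standing free (415,216). I'll measure them next.

```bash
cat > h.py <<'E'
import numpy as np,cv2
def load(n): return dict(np.load(f"pics/{n}.npz"))
def rays(g,uv):
    uv=np.asarray(uv,float).reshape(-1,1,2)
    p=cv2.undistortPoints(uv,g["camera_matrix"],g["distortion"]).reshape(-1,2)
    d=np.c_[p[:,0],-p[:,1],-np.ones(len(p))]
    T=g["cam_to_world"]; return T[:3,3],d@T[:3,:3].T
def plane(g,uv,z):
    o,d=rays(g,uv); return o+d*((z-o[2])/d[:,2])[:,None]
def cloud(g):
    h,w=g["depth"].shape; u,v=np.meshgrid(np.arange(w),np.arange(h))
    o,d=rays(g,np.c_[u.ravel(),v.ravel()]); P=o+d*g["depth"].reshape(-1,1)
    P[g["depth"].ravel()==0]=np.nan
    return P.reshape(h,w,3)
E
python3 - <<'E'
from h import *
for n in("top0","scene0"):
    g=load(n);P=cloud(g);hsv=cv2.cvtColor(g["frame"],cv2.COLOR_RGB2HSV)
    # bright low-sat things
    m=((hsv[...,1]<70)&(hsv[...,2]>130)&(P[...,2]>0.02)&(P[...,2]<0.2)).astype(np.uint8)
    k,l,st,c=cv2.connectedComponentsWithStats(m)
    for i in range(1,k):
        if st[i,4]<25: continue
        z=P[...,2][l==i]; zt=np.nanpercentile(z,80)
        t=((l==i)&(abs(P[...,2]-zt)<0.006)).astype(np.uint8)
        cn=max(cv2.findContours(t,cv2.RETR_EXTERNAL,cv2.CHAIN_APPROX_NONE)[0],key=cv2.contourArea,default=None)
        if cn is None: continue
        w=plane(g,cn.reshape(-1,2),zt)[:,:2]
        print(n,c[i].round(),st[i,4],"ztop",round(float(zt),4),"rect",[np.round(x,4) for x in cv2.minAreaRect(w.astype(np.float32))])
g=load("top0")["frame"];cr=cv2.resize(g[130:270,330:470],None,fx=4,fy=4,interpolation=cv2.INTER_CUBIC)
g2=load("scene0")["frame"];c2=cv2.resize(g2[190:290,190:330],(784,560),interpolation=cv2.INTER_CUBIC)
g3=load("top0")["frame"];c3=cv2.resize(g3[150:210,205:300],(760,480),interpolation=cv2.INTER_CUBIC)
for i,c in enumerate((cr,c2,c3)): cv2.imwrite(f"pics/crop{i}.png",c[...,::-1])
E
```

```text
top0 [ 78. 198.] 12625 ztop 0.1981 rect [array([0.4194, 0.5982]), array([0.3205, 0.1504]), np.float64(21.5869)]
top0 [396. 104.] 68 ztop 0.0667 rect [array([ 0.83  , -0.2489]), array([0.009 , 0.0839]), np.float64(0.2645)]
top0 [525. 159.] 7094 ztop 0.1105 rect [array([ 0.659 , -0.5968]), array([0.2222, 0.2601]), np.float64(71.0186)]
top0 [252. 178.] 2135 ztop 0.0799 rect [array([0.6138, 0.1556]), array([0.081, 0.198]), np.float64(6.3974)]
top0 [415. 215.] 35 ztop 0.077 rect [array([ 0.5096, -0.29  ]), array([0.0207, 0.0088]), np.float64(71.0077)]
top0 [392. 224.] 68 ztop 0.1203 rect [array([ 0.4809, -0.216 ]), array([0.0297, 0.0128]), np.float64(12.2973)]
top0 [446. 254.] 82 ztop 0.0474 rect [array([ 0.4004, -0.3803]), array([0.0254, 0.025 ]), np.float64(87.4553)]
top0 [179. 292.] 1090 ztop 0.0558 rect [array([0.3069, 0.3537]), array([0.1397, 0.0565]), np.float64(82.1046)]
top0 [402. 317.] 4119 ztop 0.1028 rect [array([ 0.2404, -0.2415]), array([0.1059, 0.2588]), np.float64(3.3009)]
top0 [298. 390.] 51 ztop 0.1097 rect [array([0.064, 0.03 ]), array([0.0117, 0.076 ]), np.float64(26.21
[... 771 characters left out ...]
np.float64(11.7189)]
scene0 [426. 233.] 27 ztop 0.0316 rect [array([ 0.8266, -0.0009]), array([0.0479, 0.01  ]), np.float64(87.4262)]
scene0 [263. 245.] 33 ztop 0.0772 rect [array([ 0.513 , -0.2924]), array([0.0212, 0.0103]), np.float64(68.2652)]
scene0 [208. 260.] 82 ztop 0.0455 rect [array([ 0.4036, -0.3842]), array([0.0247, 0.0279]), np.float64(41.3073)]
scene0 [386. 291.] 93 ztop 0.0656 rect [array([ 0.8307, -0.2525]), array([0.0102, 0.0849]), np.float64(0.3662)]
scene0 [229. 357.] 11320 ztop 0.1091 rect [array([ 0.6627, -0.6009]), array([0.2206, 0.261 ]), np.float64(71.0765)]
scene0 [311. 396.] 36 ztop 0.0499 rect [array([ 0.8158, -0.5467]), array([0.0116, 0.0043]), np.float64(79.6688)]
```

View pics/crop0.png

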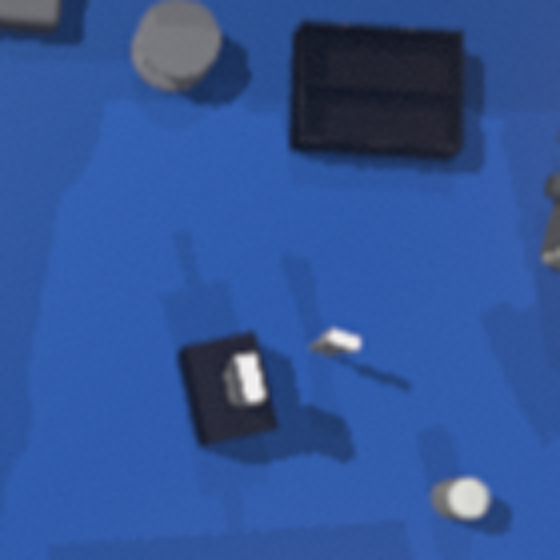

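View pics/crop1.png

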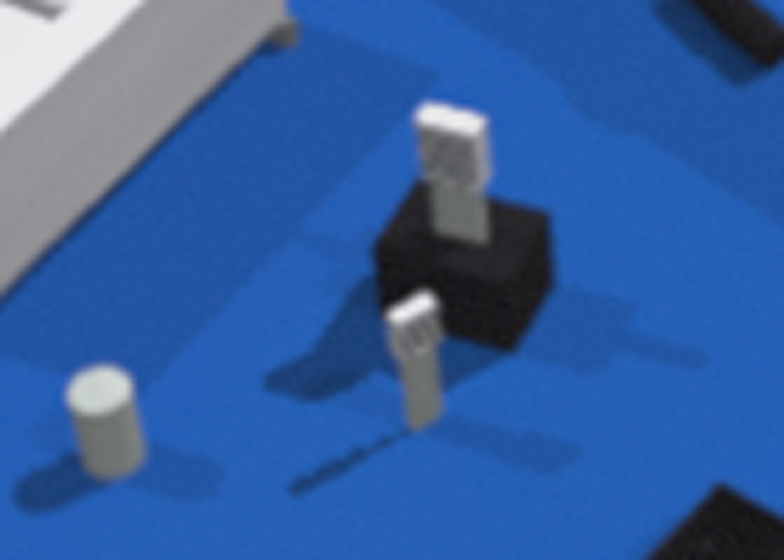

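View pics/crop2.png

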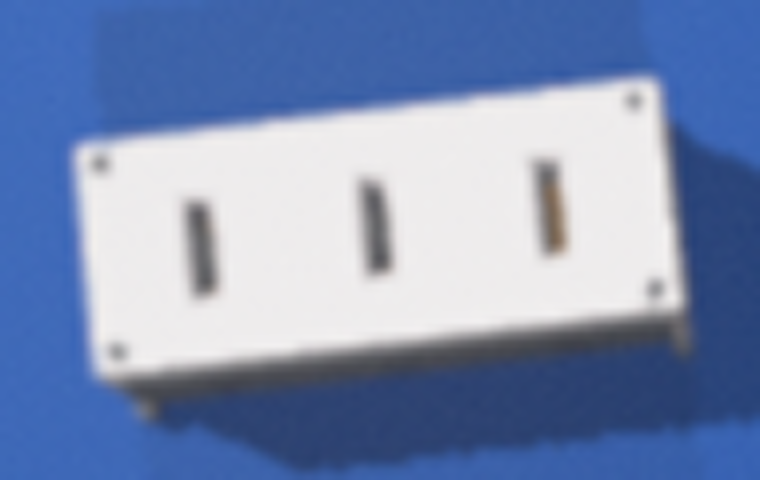

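```bash
python3 - <<'E'
from h import *
for n,box in(("top0",(150,210,205,300)),("scene0",(140,210,350,415))):
    g=load(n);y0,y1,x0,x1=box
    gray=cv2.cvtColor(g["frame"],cv2.COLOR_RGB2GRAY)
    hsv=cv2.cvtColor(g["frame"],cv2.COLOR_RGB2HSV)
    P=cloud(g)
    full=np.zeros(gray.shape,np.uint8); full[y0:y1,x0:x1]=((gray>150)&(hsv[...,1]<60)&(P[...,2]>.068))[y0:y1,x0:x1]
    cn=max(cv2.findContours(full,cv2.RETR_EXTERNAL,cv2.CHAIN_APPROX_NONE)[0],key=cv2.contourArea)
    R=cv2.minAreaRect(plane(g,cn.reshape(-1,2),.078)[:,:2].astype(np.float32)); print(n,"rect",np.round(R[0],4),np.round(R[1],4),R[2])
    fill=cv2.drawContours(np.zeros_like(full),[cn],-1,1,-1)
    up=cv2.erode(fill,np.ones((3,3)))
    dark=((gray<165)&(up>0)).astype(np.uint8)
    k,l,st,c=cv2.connectedComponentsWithStats(dark)
    for i in range(1,k):
        if st[i,4]<20: continue
        v,u=np.nonzero(l==i); w=np.clip(230.-gray[v,u],0,None)
        w3=plane(g,np.c_[u,v],.078)[:,:2]; q=cv2.minAreaRect(w3.astype(np.float32))
        print(" slot",c[i].round(1),st[i,4],np.average(w3,axis=0,weights=w).round(4),np.round(q[0],4),np.round(q[1],4),round(q[2],1))
E
```

```text
top0 rect [0.6135 0.1558] [0.0818 0.1984] 6.474348545074463
 slot [273.2 175.4] 33 [0.62   0.0974] [0.6199 0.0976] [0.0312 0.0074] 7.3
 slot [251.5 178. ] 33 [0.6129 0.1566] [0.6133 0.1565] [0.0289 0.0076] 10.0
 slot [229.7 180.8] 34 [0.6059 0.2162] [0.6066 0.2161] [0.0311 0.0078] 8.1
scene0 rect [0.616  0.1557] [0.0823 0.204 ] 6.730239391326904
```

Request:
arm_command --deltas '[{"xyz": [0, 0, 0], "turn": 5, "jaw": 144}, {"xyz": [0, 0, 0], "turn": 10.9, "jaw": 144}, {"xyz": [0, 0, 0], "turn": 10.9, "jaw": 144}]' --force 40

```text
clock: 0.35
position: [0.2458, -0.5738, 0.1997]
ee_rot: [-3.122, -0.329, 0.001]
force: [-1.0, 0.1, 0.5]
width: 0.834
```

Request:
arm_command --deltas '[{"xyz": [30.6, -29.85, 0], "turn": 0, "jaw": 144}, {"xyz": [30.6, -29.85, 0], "turn": 0, "jaw": 144}, {"xyz": [30.6, -29.85, 0], "turn": 0, "jaw": 144}, {"xyz": [30.6, -29.85, 0], "turn": 0, "jaw": 144}, {"xyz": [30.6, -29.85, 0], "turn": 0, "jaw": 144}]'

```text
clock: 0.77
position: [0.362, -0.3988, 0.2001]
ee_rot: [-3.122, -0.334, 0.002]
force: [0.8, -0.6, 0.1]
width: 0.472
```

Request:
arm_command --deltas '[{"xyz": [15.6, -15.1, 0], "turn": 0, "jaw": 144}, {"xyz": [15.6, -15.1, 0], "turn": 0, "jaw": 144}, {"xyz": [15.6, -15.1, 0], "turn": 0, "jaw": 144}, {"xyz": [15.6, -15.1, 0], "turn": 0, "jaw": 144}, {"xyz": [15.6, -15.1, 0], "turn": 0, "jaw": 144}]'

```text
clock: 1.18
position: [0.4773, -0.2252, 0.2004]
ee_rot: [-3.121, -0.34, 0.002]
force: [1.3, -0.2, -0.1]
width: 0.431
```

Request:
arm_command --deltas '[{"xyz": [0, 0, 0], "turn": 0, "jaw": 144}, {"xyz": [0, 0, 0], "turn": 0, "jaw": 144}]'

```text
clock: 1.35
position: [0.4787, -0.222, 0.2003]
ee_rot: [-3.119, -0.355, 0.001]
force: [-0.7, -1.4, -0.0]
width: 0.439
```

```bash
python3 - <<'E'
from h import *
from cell import observe,get_image
s=observe(); print({k:np.round(s[k],4).tolist() for k in("clock","position","ee_rot","force","width")})
out=[]
for n in("scene","top"):
    g=get_image(n); np.savez(f"pics/{n}1.npz",**g)
    b=(190,110,140,110) if n=="scene" else (320,150,140,110)
    c=g["frame"][b[1]:b[1]+b[3],b[0]:b[0]+b[2]]
    out.append(cv2.resize(c,None,fx=2.8,fy=2.8,interpolation=cv2.INTER_CUBIC))
cv2.imwrite("pics/look1.png",np.hstack(out)[...,::-1])
E
```

```text
{'clock': 1.35, 'position': [0.4787, -0.222, 0.2003], 'ee_rot': [-3.1187, -0.3545, 0.0012], 'force': [-0.6951, -1.4354, -0.0202], 'width': 0.4393}
```

View pics/look1.png

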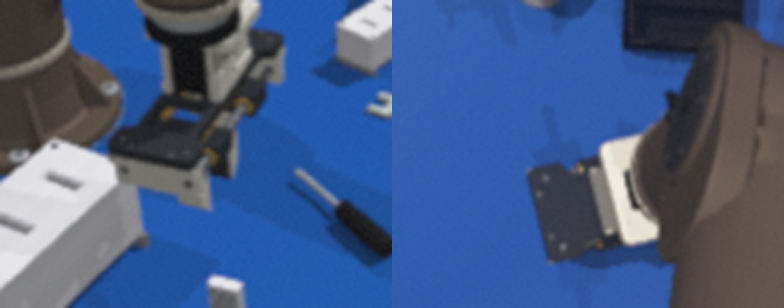

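```bash
cat >> h.py <<'E'
def proj(g,X):
    T=np.linalg.inv(g["cam_to_world"]); X=np.atleast_2d(X); p=X@T[:3,:3].T+T[:3,3]
    p=p*[1,-1,-1]
    return cv2.projectPoints(p,np.zeros(3),np.zeros(3),g["camera_matrix"],g["distortion"])[0].reshape(-1,2)
E
python3 - <<'E'
from h import *
from scipy.spatial.transform import Rotation as R
g=load("scene1"); p=np.array([.4787,-.222,.2003]); M=R.from_rotvec([-3.1187,-.3545,.0012]).as_matrix()
print(M.round(3).tolist())
pts=[p]+[p+M@np.array([a,b,0]) for b in(-.0202,.0202) for a in(-.0095,.0095)]+[p+M@[0,0,z] for z in (.1,.119)]
uv=proj(g,pts); print(uv.round(1).tolist())
x0,y0=220,140;f=8
c=cv2.resize(g["frame"][y0:y0+75,x0:x0+95],None,fx=f,fy=f,interpolation=cv2.INTER_CUBIC)
for u in uv: cv2.circle(c,tuple(int(round((a-b+.5)*f)) for a,b in zip(u,(x0,y0))),4,(255,0,0),-1)
cv2.imwrite("pics/look1b.png",c[...,::-1])
E
```

```text
[[0.974, 0.224, -0.001], [0.224, -0.974, 0.003], [-0.0, -0.003, -1.0]]
[[265.5, 186.2], [265.3, 180.4], [272.4, 182.0], [258.4, 190.5], [265.7, 192.1], [268.6, 216.5], [269.2, 221.9]]
```

View pics/look1b.png

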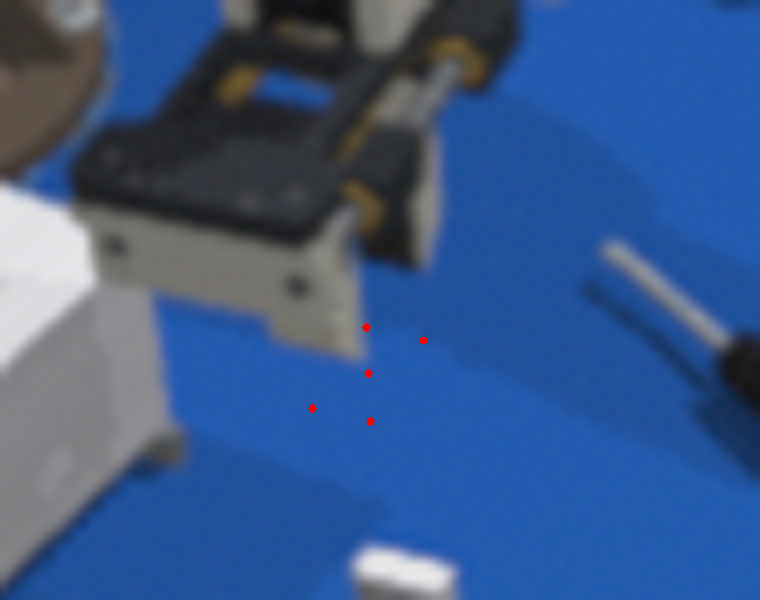

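```bash
python3 - <<'E'
from h import *
for n in("scene1","top1"):
    g=load(n);P=cloud(g)
    q=P.reshape(-1,3); ok=(np.linalg.norm(q[:,:2]-[.4787,-.222],axis=1)<.12)&(q[:,2]>.14)&(q[:,2]<.35)
    q=q[ok]; print(n,len(q),np.percentile(q[:,2],[0,1,5,20,50,90]).round(4))
g=load("scene1");P=cloud(g)
for u,v in [(264,183),(262,182),(258,181),(255,180),(264,178),(250,176),(235,172),(232,168),(271,172),(273,168),(250,160),(262,166)]: print((u,v),P[v,u].round(4))
E
```

```text
scene1 1933 [0.2239 0.2318 0.2489 0.3048 0.3261 0.3368]
top1 828 [0.3034 0.3084 0.3144 0.3329 0.3349 0.3375]
(264, 183) [ 0.4961 -0.2464  0.2344]
(262, 182) [ 0.4991 -0.2566  0.2457]
(258, 181) [ 0.4891 -0.2586  0.2458]
(255, 180) [ 0.4814 -0.2598  0.2464]
(264, 178) [ 0.4949 -0.2433  0.2467]
(250, 176) [ 0.5065 -0.3024  0.2971]
(235, 172) [ 0.475  -0.3141  0.303 ]
(232, 168) [ 0.4721 -0.3184  0.3157]
(271, 172) [ 0.4824 -0.2009  0.2313]
(273, 168) [ 0.486  -0.1964  0.2418]
(250, 160) [ 0.5062 -0.2958  0.3359]
(262, 166) [ 0.5311 -0.288   0.3247]
```

```bash
python3 - <<'E'
from h import *
from scipy.spatial.transform import Rotation as R
g=load("scene0");P=cloud(g)
p=np.array([.246,-.574,.2]);M=R.from_rotvec([-3.076,-.631,.001]).as_matrix()
q=P.reshape(-1,3); ok=(np.linalg.norm(q[:,:2]-p[:2],axis=1)<.15)&(q[:,2]>.1)&(q[:,2]<.5)
L=(q[ok]-p)@M; print(len(L)); print(np.percentile(L[:,2],[0,10,50,90,98,99,99.7,100]).round(4))
s=L[L[:,2]>-.06]; print(s[np.argsort(-s[:,2])][:40:2].round(3).tolist())
x0,y0=15,150;f=7
c=cv2.resize(g["frame"][y0:y0+105,x0:x0+110],None,fx=f,fy=5.7,interpolation=cv2.INTER_CUBIC)
cv2.imwrite("pics/look0.png",c[...,::-1])
print(proj(g,[p]+[p+M@[a,b,z] for z in(0,-.04) for b in(-.046,.046) for a in(-.0095,.0095)]).round(1).tolist())
E
```

```text
5617
[-0.3    -0.2757 -0.1521 -0.0999 -0.0433 -0.0368 -0.0291 -0.0244]
[[0.007, -0.049, -0.024], [0.01, -0.049, -0.025], [0.009, -0.051, -0.026], [0.009, 0.05, -0.027], [0.007, -0.046, -0.028], [0.005, -0.045, -0.028], [0.003, -0.045, -0.028], [0.002, -0.047, -0.029], [-0.0, -0.047, -0.029], [0.007, -0.047, -0.03], [-0.004, -0.044, -0.031], [0.002, -0.048, -0.031], [-0.002, -0.046, -0.032], [0.001, -0.047, -0.032], [0.01, 0.049, -0.032], [0.009, -0.05, -0.033], [0.011, -0.051, -0.033], [-0.005, -0.045, -0.033], [0.01, -0.053, -0.033], [0.013, 0.056, -0.034]]
[[84.9, 238.0], [91.1, 223.2], [98.6, 224.1], [70.4, 252.6], [78.3, 253.6], [85.7, 210.1], [93.4, 211.0], [64.1, 239.4], [72.2, 240.4]]
```

View pics/look0.png

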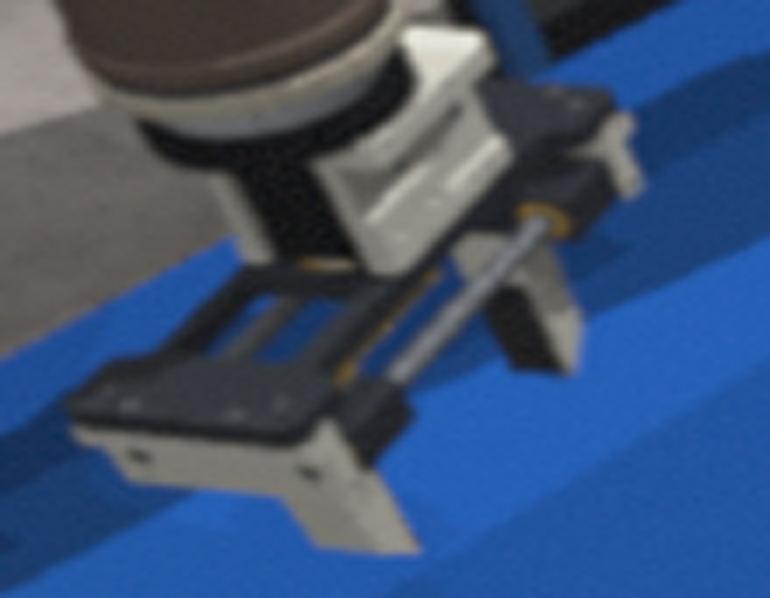

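Request:
arm_command --deltas '[{"xyz": [0.45, -0.3, 3], "turn": -0.7, "jaw": 144}, {"xyz": [0.45, -0.3, 5.5], "turn": -0.7, "jaw": 144}, {"xyz": [0.45, -0.3, 5.5], "turn": -0.7, "jaw": 144}, {"xyz": [0.45, -0.3, 5.5], "turn": -0.7, "jaw": 144}, {"xyz": [0.45, -0.3, 5.5], "turn": -0.7, "jaw": 144}]'

```text
clock: 1.87
position: [0.4803, -0.2232, 0.1463]
ee_rot: [-3.12, -0.36, 0.002]
force: [0.5, -0.8, 0.5]
width: 0.435
```

```bash
cat > look.py <<'E'
import sys
from h import *
from cell import observe,get_image
from scipy.spatial.transform import Rotation as R
tag,x0,y0,w,h,f=sys.argv[1],*map(int,sys.argv[2:7]); cam=sys.argv[7] if len(sys.argv)>7 else "scene"
s=observe(); print({k:np.round(s[k],4).tolist() for k in("clock","position","ee_rot","force","ft_torque","width")})
g=get_image(cam); np.savez(f"pics/{tag}.npz",**g)
p=np.array(s["position"]);M=R.from_rotvec(s["ee_rot"]).as_matrix(); print("toolx deg",np.degrees(np.arctan2(M[1,0],M[0,0])).round(2),"tilt",M[:2,2].round(4))
c=cv2.resize(g["frame"][y0:y0+h,x0:x0+w],None,fx=f,fy=f,interpolation=cv2.INTER_CUBIC)
for u in proj(g,[p,p-M[:,2]*.019]): cv2.circle(c,tuple(int(round((a-b+.5)*f)) for a,b in zip(u,(x0,y0))),3,(255,0,0),-1)
cv2.imwrite(f"pics/{tag}.png",c[...,::-1])
E
python3 look.py look2 220 150 95 75 8
```

```text
{'clock': 1.8667, 'position': [0.4803, -0.2232, 0.1463], 'ee_rot': [-3.1201, -0.3596, 0.002], 'force': [0.5187, -0.7975, 0.5367], 'ft_torque': [0.026, -0.0844, -0.0014], 'width': 0.4353}
toolx deg 13.15 tilt [-0.0014  0.0007]
```

View pics/look2.png

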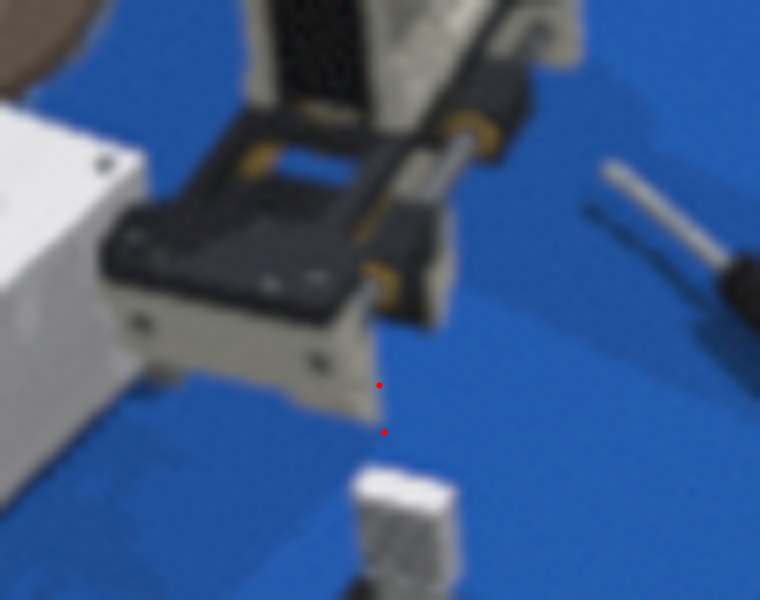

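Request:
arm_command --deltas '[{"xyz": [0.35, -0.45, 0], "turn": 0.9, "jaw": 144}, {"xyz": [0.35, -0.45, 0], "turn": 0.9, "jaw": 144}, {"xyz": [0.35, -0.45, 0], "turn": 0.9, "jaw": 144}]'

```text
clock: 2.17
position: [0.4839, -0.2183, 0.148]
ee_rot: [3.123, 0.336, 0.003]
force: [-1.0, 0.2, 0.1]
width: 0.434
```

Request:
arm_command --deltas '[{"xyz": [0, 0, 0], "turn": 0, "jaw": 144}]'

```text
clock: 2.25
position: [0.4841, -0.2186, 0.1486]
ee_rot: [3.122, 0.337, 0.004]
force: [-0.0, -0.9, 0.2]
width: 0.434
```

Request:
arm_command --deltas '[{"xyz": [0, 0, 0], "turn": 0, "jaw": 144}]'

```text
clock: 2.33
position: [0.4843, -0.219, 0.1492]
ee_rot: [3.122, 0.337, 0.005]
force: [-0.1, 0.2, -0.1]
width: 0.434
```

Request:
arm_command --deltas '[{"xyz": [-0.15, -0.1, 2.5], "turn": 0, "jaw": 144}, {"xyz": [-0.15, -0.1, 5], "turn": 0, "jaw": 144}, {"xyz": [-0.15, -0.1, 7.8], "turn": 0, "jaw": 144}, {"xyz": [-0.15, -0.1, 7.8], "turn": 0, "jaw": 144}, {"xyz": [-0.15, -0.1, 7.8], "turn": 0, "jaw": 144}]'

```text
clock: 2.75
position: [0.4818, -0.2183, 0.0707]
ee_rot: [3.123, 0.338, 0.001]
force: [-0.6, -0.6, 0.3]
width: 0.437
```

```bash
python3 look.py look3 225 165 95 75 8
```

```text
{'clock': 2.75, 'position': [0.4818, -0.2183, 0.0707], 'ee_rot': [3.1229, 0.3377, 0.0008], 'force': [-0.5868, -0.6472, 0.294], 'ft_torque': [0.0009, -0.0059, -0.0443], 'width': 0.4371}
toolx deg 12.34 tilt [ 0.0006 -0.0004]
```

View pics/look3.png

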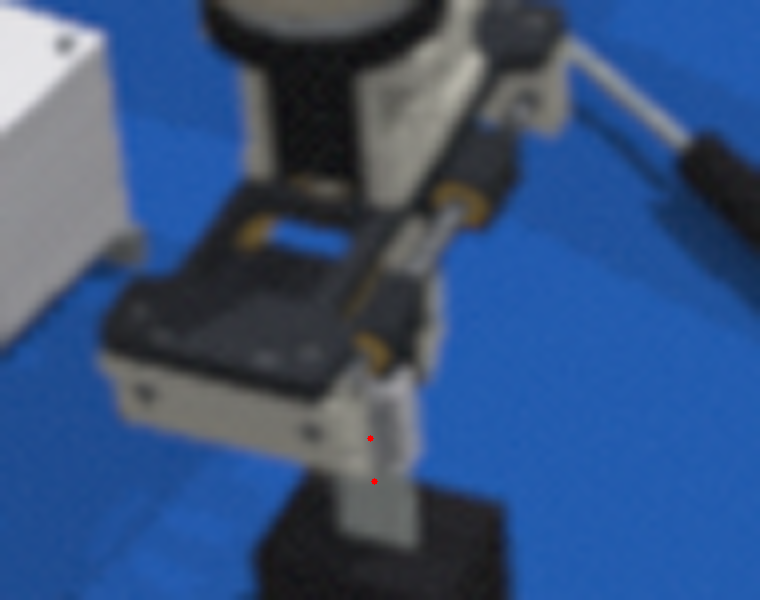

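The handle sits between the fingers, with the near finger tip at (370,470) close to the handle's lower edge. I'll close on it.

Request:
arm_command --deltas '[{"xyz": [0, 0, 0], "turn": 0, "jaw": 255}, {"xyz": [0, 0, 0], "turn": 0, "jaw": 255}, {"xyz": [0, 0, 0], "turn": 0, "jaw": 255}, {"xyz": [0, 0, 0], "turn": 0, "jaw": 255}]' --force 45

```text
clock: 3.13
position: [0.4836, -0.2189, 0.0729]
ee_rot: [3.121, 0.337, 0.007]
force: [-0.0, 0.1, -0.6]
width: 0.198
```

Request:
arm_command --deltas '[{"xyz": [0, 0, 0], "turn": 0, "jaw": 255}, {"xyz": [0, 0, 0], "turn": 0, "jaw": 255}, {"xyz": [0, 0, 0], "turn": 0, "jaw": 255}]'

```text
clock: 3.38
position: [0.4836, -0.2185, 0.0731]
ee_rot: [3.121, 0.338, 0.007]
force: [-1.9, 3.0, 2.7]
width: 0.126
```

Request:
arm_command --deltas '[{"xyz": [0, 0, -1.5], "turn": 0, "jaw": 255}, {"xyz": [0, 0, -4], "turn": 0, "jaw": 255}, {"xyz": [0, 0, -7], "turn": 0, "jaw": 255}, {"xyz": [0, 0, -10], "turn": 0, "jaw": 255}, {"xyz": [0, 0, -10], "turn": 0, "jaw": 255}]'

```text
clock: 3.8
position: [0.4863, -0.2196, 0.1786]
ee_rot: [3.117, 0.337, 0.019]
force: [1.2, -1.1, -1.0]
width: 0.128
```

```bash
python3 look.py look4 225 130 95 75 8
```

```text
{'clock': 3.8, 'position': [0.4863, -0.2196, 0.1786], 'ee_rot': [3.1173, 0.337, 0.0192], 'force': [1.1573, -1.0822, -0.9626], 'ft_torque': [-0.0442, -0.0845, -0.0015], 'width': 0.1278}
toolx deg 12.34 tilt [ 0.0128 -0.0047]
```

View pics/look4.png

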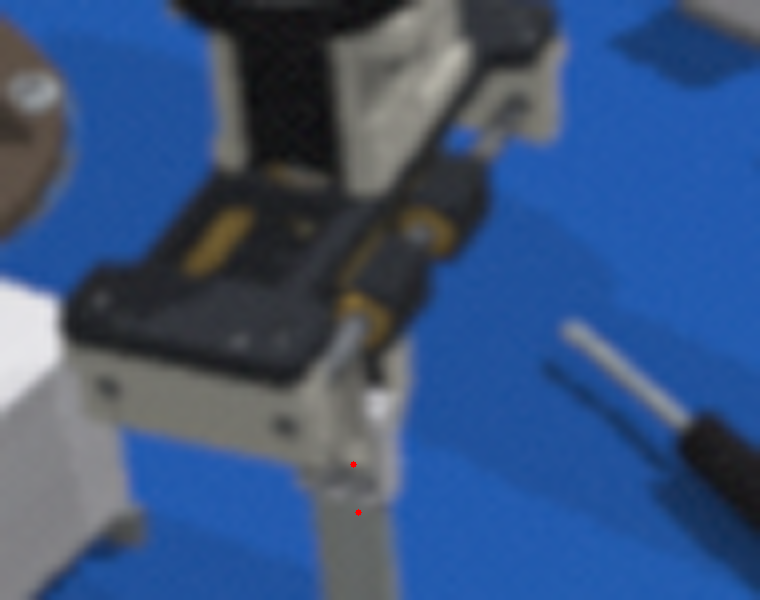

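Request:
arm_command --deltas '[{"xyz": [20, -27.9, 0], "turn": 5.7, "jaw": 255}, {"xyz": [20, -27.9, 0], "turn": 5.7, "jaw": 255}, {"xyz": [20, -27.9, 0], "turn": 5.7, "jaw": 255}, {"xyz": [20, -27.9, 0], "turn": 5.7, "jaw": 255}, {"xyz": [20, -27.9, 0], "turn": 5.7, "jaw": 255}]'

```text
clock: 4.27
position: [0.5667, -0.026, 0.1739]
ee_rot: [3.132, 0.181, 0.014]
force: [0.9, 0.2, -1.4]
width: 0.121
```

```bash
cat > to.py <<'E'
import sys
from h import *
from cell import observe
from scipy.spatial.transform import Rotation as R
s=observe();p=np.array(s["position"]);M=R.from_rotvec(s["ee_rot"]).as_matrix()
t=np.array(list(map(float,sys.argv[1:4])));ang=np.degrees(np.arctan2(M[1,0],M[0,0]))
print("pos",p.round(4),"ang",ang.round(2),"tilt(world z-axis dev)",M[:2,2].round(4),"dcm",((t-p)@M*100).round(2),"turn",round(ang-float(sys.argv[4]),2) if len(sys.argv)>4 else "","F",np.round(s["force"],1),s["clock"])
E
python3 to.py 0.622 0.096 0.178 6.6
```

```text
pos [ 0.5667 -0.026   0.1739] ang 6.61 tilt(world z-axis dev) [ 0.0089 -0.0042] dcm [  6.9  -11.48  -0.42] turn 0.01 F [ 0.9  0.2 -1.4] 4.2667
```

Request:
arm_command --deltas '[{"xyz": [6.9, -11.5, -0.4], "turn": 0, "jaw": 255}, {"xyz": [6.9, -11.5, -0.4], "turn": 0, "jaw": 255}, {"xyz": [6.9, -11.5, -0.4], "turn": 0, "jaw": 255}, {"xyz": [6.9, -11.5, -0.4], "turn": 0, "jaw": 255}, {"xyz": [6.9, -11.5, -0.4], "turn": 0, "jaw": 255}]'

```text
clock: 4.68
position: [0.6219, 0.1018, 0.176]
ee_rot: [3.133, 0.191, 0.011]
force: [-0.3, 0.4, -1.3]
width: 0.126
```

Request:
arm_command --deltas '[{"xyz": [0, 0, 0], "turn": 0, "jaw": 255}, {"xyz": [0, 0, 0], "turn": 0, "jaw": 255}]'

```text
clock: 4.85
position: [0.6211, 0.1014, 0.1747]
ee_rot: [3.133, 0.192, 0.008]
force: [0.0, 0.9, -1.3]
width: 0.128
```

```bash
python3 to.py 0.622 0.096 0.16 6.6; python3 look.py look5 325 110 95 75 8
```

```text
pos [0.6211 0.1014 0.1747] ang 7.0 tilt(world z-axis dev) [ 0.0052 -0.0025] dcm [0.02 0.54 1.47] turn 0.4 F [ 0.   0.9 -1.3] 4.85
{'clock': 4.85, 'position': [0.6211, 0.1014, 0.1747], 'ee_rot': [3.1329, 0.1917, 0.0079], 'force': [0.0035, 0.9145, -1.2686], 'ft_torque': [0.0351, 0.0385, 0.0076], 'width': 0.1277}
toolx deg 7.0 tilt [ 0.0052 -0.0025]
```

View pics/look5.png

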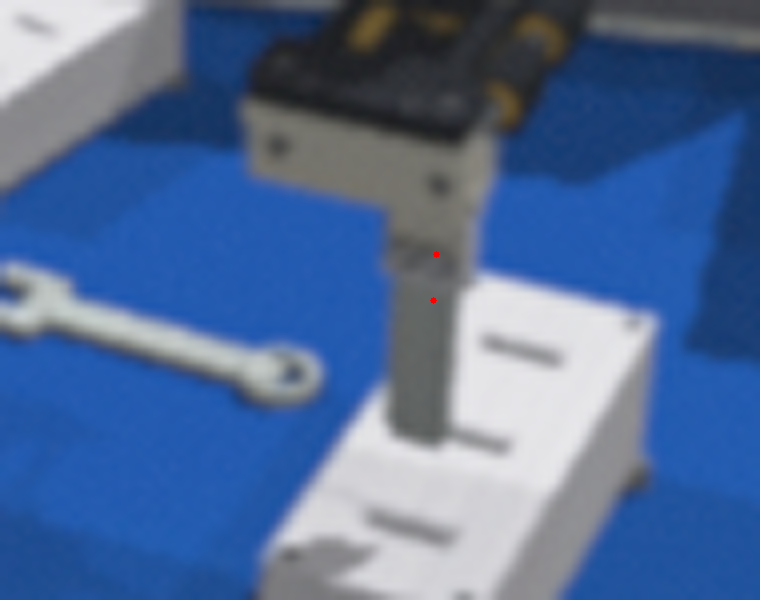

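```bash
python3 - <<'E'
from h import *
g=load("look5");P=cloud(g)
sl=plane(g,[(325+410/8-.5,110+525/8-.5),(325+482/8-.5,110+440/8-.5),(325+523/8-.5,110+350/8-.5)],.078); print("slots",sl.round(4).tolist())
for z in(.105,.11,.115): print(z,plane(g,[(325+418/8-.5,110+441/8-.5)],z).round(4), "handle/blade boundary",plane(g,[(325+428/8-.5,110+281/8-.5)],z+.072).round(4))
gray=cv2.cvtColor(g["frame"],cv2.COLOR_RGB2GRAY)
m=np.zeros_like(gray);
q=P-np.array([.6211,.1014,0]); ok=(np.linalg.norm(q[...,:2],axis=2)<.03)&(P[...,2]>.09)&(P[...,2]<.24)
ok[:, :370]=0; ok[:,:]&=True
for v in range(140,168,2):
    u=np.nonzero(ok[v])[0]
    if len(u): print(v,u.min(),u.max(),P[v,u].mean(0).round(4))
# slot darks
m=((gray<150)&(abs(P[...,2]-.075)<.02)&(np.linalg.norm(P[...,:2]-[.615,.155],axis=2)<.09)).astype(np.uint8)
k,l,st,c=cv2.connectedComponentsWithStats(m)
for i in range(1,k):
    if st[i,4]>8: print(c[i].round(1),st[i],plane(g,[c[i]],.078).round(4))
E
```

```text
slots [[0.6203, 0.0983, 0.078], [0.6195, 0.1574, 0.078], [0.6073, 0.2165, 0.078]]
0.105 [[0.6148 0.1116 0.105 ]] handle/blade boundary [[0.6158 0.1075 0.177 ]]
0.11 [[0.6176 0.1055 0.11  ]] handle/blade boundary [[0.6189 0.1009 0.182 ]]
0.115 [[0.6204 0.0994 0.115 ]] handle/blade boundary [[0.6219 0.0943 0.187 ]]
140 373 383 [0.6222 0.0915 0.2039]
142 373 383 [0.6198 0.0976 0.193 ]
144 375 383 [0.6236 0.0968 0.1882]
146 374 382 [0.6199 0.0994 0.1787]
148 374 382 [0.6201 0.0999 0.1718]
150 374 382 [0.6205 0.1    0.1651]
152 374 382 [0.6208 0.1004 0.1583]
154 374 382 [0.6203 0.1024 0.15  ]
156 374 382 [0.6211 0.1018 0.1438]
158 374 381 [0.6203 0.1012 0.137 ]
160 373 381 [0.6197 0.1002 0.1304]
162 373 381 [0.6199 0.1007 0.1232]
164 374 381 [0.6217 0.1012 0.1166]
[399.7 164.3] [396 158   8  13  15] [[0.6567 0.1812 0.078 ]]
[390. 181.] [386 172  10  18  31] [[0.6671 0.0954 0.078 ]]
[375.8 175.6] [372 174   9   4  13] [[0.6215 0.0965 0.078 ]]
```

Request:
arm_command --deltas '[{"xyz": [0, 0.3, 1], "turn": 0.4, "jaw": 255}, {"xyz": [0, 0.55, 2], "turn": 0.4, "jaw": 255}, {"xyz": [0, 0.55, 2.4], "turn": 0.4, "jaw": 255}, {"xyz": [0, 0.55, 2.4], "turn": 0.4, "jaw": 255}, {"xyz": [0, 0.55, 2.4], "turn": 0.4, "jaw": 255}]'

```text
clock: 5.32
position: [0.6216, 0.0946, 0.1505]
ee_rot: [3.133, 0.178, 0.007]
force: [0.1, 0.4, -0.5]
width: 0.124
```

```bash
python3 to.py 0.6215 0.096 0.13 6.6; python3 look.py look6 325 110 95 75 8
```

```text
pos [0.6216 0.0946 0.1505] ang 6.5 tilt(world z-axis dev) [ 0.0047 -0.003 ] dcm [-0.01 -0.15  2.05] turn -0.1 F [ 0.1  0.4 -0.5] 5.3167
{'clock': 5.3167, 'position': [0.6216, 0.0946, 0.1505], 'ee_rot': [3.1333, 0.178, 0.007], 'force': [0.1073, 0.4123, -0.5125], 'ft_torque': [-0.024, -0.0175, 0.001], 'width': 0.1242}
toolx deg 6.5 tilt [ 0.0047 -0.003 ]
```

View pics/look6.png

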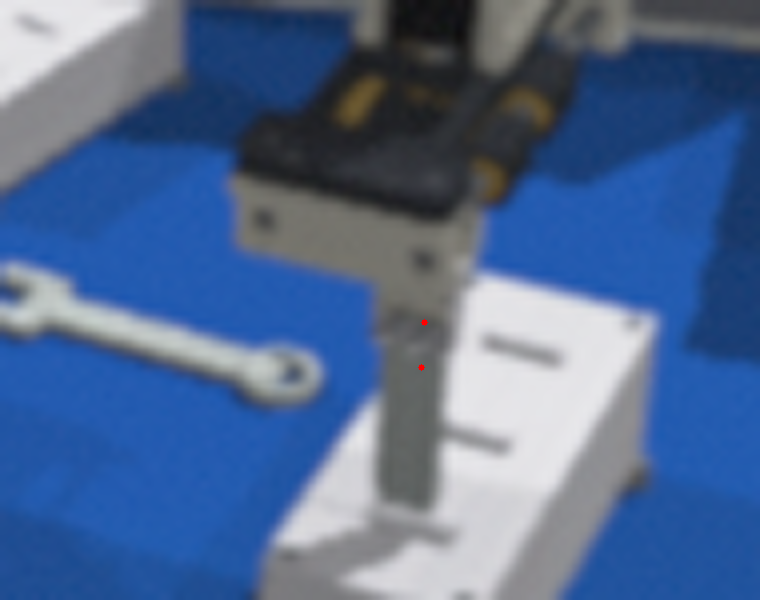

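Request:
arm_command --deltas '[{"xyz": [0.08, -0.13, 0.2], "turn": 0, "jaw": 255}, {"xyz": [0.08, -0.13, 0.4], "turn": 0, "jaw": 255}, {"xyz": [0.08, -0.13, 0.6], "turn": 0, "jaw": 255}, {"xyz": [0.08, -0.13, 0.8], "turn": 0, "jaw": 255}, {"xyz": [0.08, -0.13, 1.0], "turn": 0, "jaw": 255}]'

```text
clock: 5.78
position: [0.6227, 0.0964, 0.1409]
ee_rot: [3.134, 0.179, 0.009]
force: [-0.1, 0.3, -0.1]
width: 0.124
```

Request:
arm_command --deltas '[{"xyz": [0, 0, 0.1], "turn": 0, "jaw": 255}, {"xyz": [0, 0, 0.2], "turn": 0, "jaw": 255}, {"xyz": [0, 0, 0.3], "turn": 0, "jaw": 255}, {"xyz": [0, 0, 0.4], "turn": 0, "jaw": 255}]'

```text
clock: 6.12
position: [0.6227, 0.0964, 0.1368]
ee_rot: [3.134, 0.179, 0.009]
force: [0.1, -0.3, -0.6]
width: 0.125
```

```bash
python3 to.py 0.622 0.096 0.13 6.6; python3 look.py look7 325 110 95 75 8
```

```text
pos [0.6227 0.0964 0.1368] ang 6.53 tilt(world z-axis dev) [ 0.0057 -0.0026] dcm [-0.08  0.03  0.68] turn -0.07 F [ 0.1 -0.3 -0.6] 6.1167
{'clock': 6.1167, 'position': [0.6227, 0.0964, 0.1368], 'ee_rot': [3.1335, 0.1788, 0.0087], 'force': [0.1387, -0.3494, -0.6229], 'ft_torque': [0.0352, -0.0265, -0.051], 'width': 0.1248}
toolx deg 6.53 tilt [ 0.0057 -0.0026]
```

View pics/look7.png

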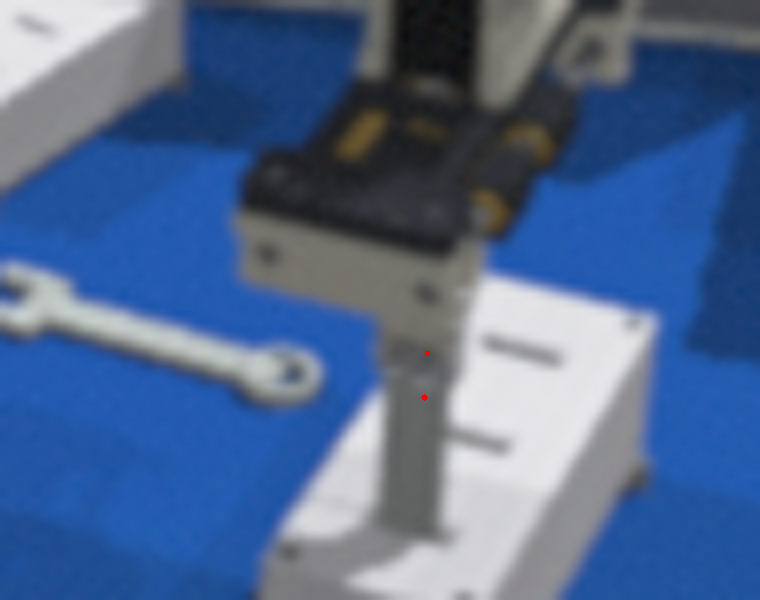

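Tip at (410,535) sits in slot A's mouth with no contact force. I'll feel downward from here.

Request:
arm_command --deltas '[{"xyz": [0, 0, 0.1], "turn": 0, "jaw": 255}, {"xyz": [0, 0, 0.2], "turn": 0, "jaw": 255}, {"xyz": [0, 0, 0.3], "turn": 0, "jaw": 255}]'

```text
clock: 6.42
position: [0.6227, 0.0963, 0.1336]
ee_rot: [3.134, 0.179, 0.008]
force: [-0.3, 0.5, -1.4]
width: 0.124
```

Request:
arm_command --deltas '[{"xyz": [0, 0, 0.1], "turn": 0, "jaw": 255}, {"xyz": [0, 0, 0.2], "turn": 0, "jaw": 255}, {"xyz": [0, 0, 0.3], "turn": 0, "jaw": 255}]'

```text
clock: 6.67
position: [0.6227, 0.0963, 0.1304]
ee_rot: [3.133, 0.179, 0.008]
force: [-0.1, -0.2, -0.5]
width: 0.125
```

Request:
arm_command --deltas '[{"xyz": [0, 0, 0.1], "turn": 0, "jaw": 255}, {"xyz": [0, 0, 0.2], "turn": 0, "jaw": 255}, {"xyz": [0, 0, 0.3], "turn": 0, "jaw": 255}]'

```text
clock: 6.92
position: [0.6227, 0.0963, 0.1273]
ee_rot: [3.133, 0.179, 0.008]
force: [0.0, -0.7, -1.1]
width: 0.127
```

Request:
arm_command --deltas '[{"xyz": [0, 0, 0.1], "turn": 0, "jaw": 255}, {"xyz": [0, 0, 0.2], "turn": 0, "jaw": 255}]'

```text
clock: 7.08
position: [0.6227, 0.0963, 0.1252]
ee_rot: [3.133, 0.179, 0.008]
force: [-0.1, -0.1, -1.3]
width: 0.127
```

Request:
arm_command --deltas '[{"xyz": [0, 0, 0.1], "turn": 0, "jaw": 255}, {"xyz": [0, 0, 0.2], "turn": 0, "jaw": 255}, {"xyz": [0, 0, 0.3], "turn": 0, "jaw": 255}]'

```text
clock: 7.33
position: [0.6227, 0.0963, 0.1221]
ee_rot: [3.133, 0.179, 0.008]
force: [0.0, 0.3, -1.1]
width: 0.126
```

Request:
arm_command --deltas '[{"xyz": [0, 0, 0.1], "turn": 0, "jaw": 255}, {"xyz": [0, 0, 0.2], "turn": 0, "jaw": 255}]'

```text
clock: 7.5
position: [0.6227, 0.0963, 0.12]
ee_rot: [3.133, 0.179, 0.008]
force: [0.6, -0.1, -2.5]
width: 0.126
```

```bash
python3 look.py look8 325 110 95 75 8
```

```text
{'clock': 7.5, 'position': [0.6227, 0.0963, 0.12], 'ee_rot': [3.1335, 0.1788, 0.0083], 'force': [0.6003, -0.0602, -2.4879], 'ft_torque': [0.0084, -0.0056, -0.0012], 'width': 0.126}
toolx deg 6.53 tilt [ 0.0054 -0.0027]
```

View pics/look8.png

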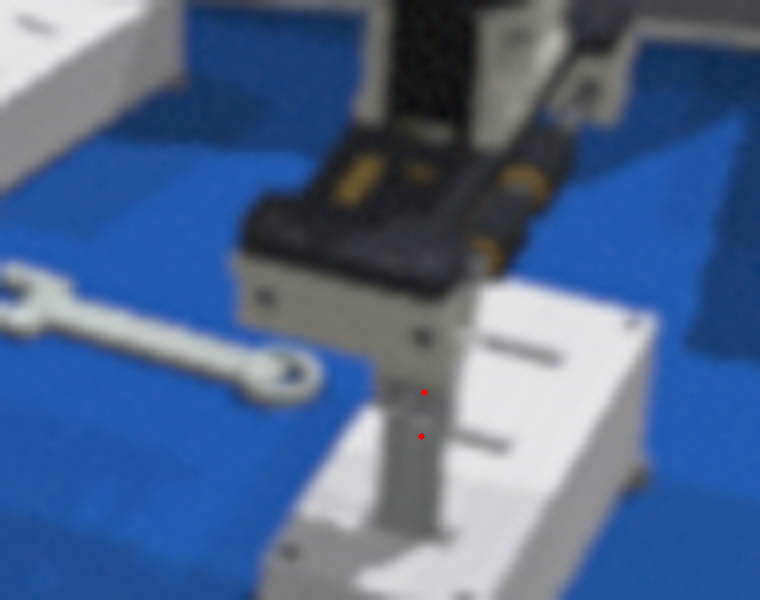

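Request:
arm_command --deltas '[{"xyz": [0, 0, 0.12], "turn": 0, "jaw": 255}, {"xyz": [0, 0, 0.24], "turn": 0, "jaw": 255}, {"xyz": [0, 0, 0.36], "turn": 0, "jaw": 255}]'

```text
clock: 7.8
position: [0.6226, 0.0962, 0.1161]
ee_rot: [3.133, 0.179, 0.008]
force: [-0.2, 0.0, -1.3]
width: 0.127
```

Request:
arm_command --deltas '[{"xyz": [0, 0, 0.12], "turn": 0, "jaw": 255}, {"xyz": [0, 0, 0.24], "turn": 0, "jaw": 255}, {"xyz": [0, 0, 0.36], "turn": 0, "jaw": 255}]'

```text
clock: 8.05
position: [0.6226, 0.0962, 0.1123]
ee_rot: [3.133, 0.179, 0.008]
force: [-0.9, 0.3, -0.8]
width: 0.128
```

Request:
arm_command --deltas '[{"xyz": [0, 0, 0.12], "turn": 0, "jaw": 255}, {"xyz": [0, 0, 0.24], "turn": 0, "jaw": 255}]'

```text
clock: 8.22
position: [0.6226, 0.0962, 0.1097]
ee_rot: [3.133, 0.179, 0.007]
force: [-0.8, -0.0, -1.7]
width: 0.125
```

No drag down to about 31 mm, so A is the slack slot. I'll back out and go on to B.

Request:
arm_command --deltas '[{"xyz": [0, 0, -1], "turn": 0, "jaw": 255}, {"xyz": [0, 0, -2.2], "turn": 0, "jaw": 255}, {"xyz": [0, 0, -3.4], "turn": 0, "jaw": 255}, {"xyz": [0, 0, -4.2], "turn": 0, "jaw": 255}, {"xyz": [0, 0, -4.2], "turn": 0, "jaw": 255}]'

```text
clock: 8.63
position: [0.6241, 0.0968, 0.155]
ee_rot: [3.134, 0.179, 0.015]
force: [0.5, -0.1, -0.5]
width: 0.124
```

```bash
python3 to.py 0.6157 0.1559 0.150 6.6
```

```text
pos [0.6241 0.0968 0.155 ] ang 6.52 tilt(world z-axis dev) [ 0.0097 -0.0017] dcm [-0.17 -5.97  0.48] turn -0.08 F [ 0.5 -0.1 -0.5] 8.6333
```

Request:
arm_command --deltas '[{"xyz": [-0.1, -2.5, 0], "turn": 0, "jaw": 255}, {"xyz": [-0.17, -5, 0], "turn": 0, "jaw": 255}, {"xyz": [-0.17, -5.97, 0], "turn": 0, "jaw": 255}, {"xyz": [-0.17, -5.97, 0.2], "turn": 0, "jaw": 255}, {"xyz": [-0.17, -5.97, 0.2], "turn": 0, "jaw": 255}]'

```text
clock: 9.05
position: [0.6153, 0.156, 0.1524]
ee_rot: [3.134, 0.181, 0.014]
force: [-0.7, -0.6, -1.6]
width: 0.128
```

Request:
arm_command --deltas '[{"xyz": [0, 0, 0], "turn": 0, "jaw": 255}, {"xyz": [0, 0, 0], "turn": 0, "jaw": 255}]'

```text
clock: 9.22
position: [0.6155, 0.1541, 0.1521]
ee_rot: [3.132, 0.178, 0.013]
force: [0.5, -1.2, -0.9]
width: 0.127
```

```bash
python3 to.py 0.6157 0.1559 0.142 6.6;python3 look.py look9 325 90 95 75 8
```

```text
pos [0.6155 0.1541 0.1521] ang 6.5 tilt(world z-axis dev) [ 0.0088 -0.0035] dcm [ 0.03 -0.19  1.01] turn -0.1 F [ 0.5 -1.2 -0.9] 9.2167
{'clock': 9.2167, 'position': [0.6155, 0.1541, 0.1521], 'ee_rot': [3.1325, 0.1778, 0.0134], 'force': [0.4633, -1.2061, -0.9283], 'ft_torque': [-0.0236, 0.0493, 0.0076], 'width': 0.1269}
toolx deg 6.5 tilt [ 0.0088 -0.0035]
```

View pics/look9.png

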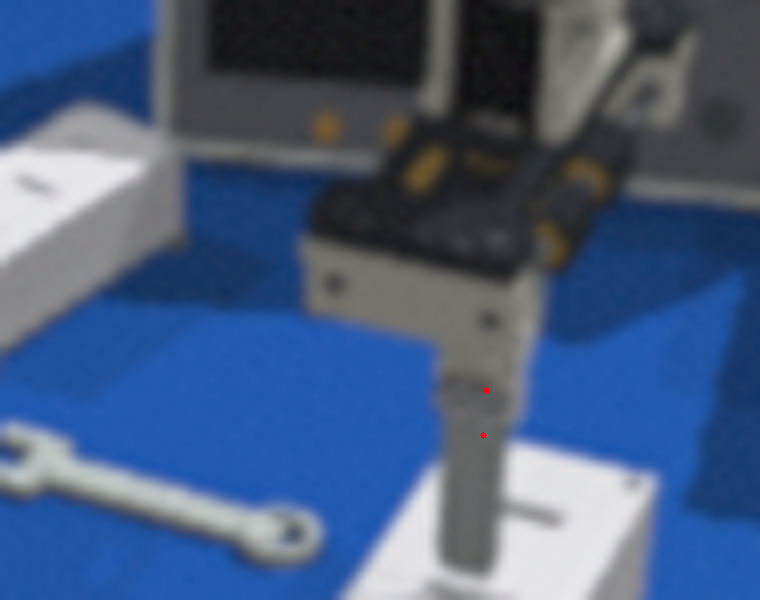

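Above slot B: tip at (467,570), slot at (470,595). I'll correct y by 1.8 mm and lower to the mouth.

Request:
arm_command --deltas '[{"xyz": [0.03, -0.18, 0.3], "turn": 0, "jaw": 255}, {"xyz": [0.03, -0.18, 0.6], "turn": 0, "jaw": 255}, {"xyz": [0.03, -0.18, 0.8], "turn": 0, "jaw": 255}, {"xyz": [0.03, -0.18, 1.0], "turn": 0, "jaw": 255}, {"xyz": [0.03, -0.18, 1.1], "turn": 0, "jaw": 255}]'

```text
clock: 9.68
position: [0.6156, 0.1559, 0.1407]
ee_rot: [3.133, 0.178, 0.013]
force: [0.1, 0.6, -0.7]
width: 0.129
```

Request:
arm_command --deltas '[{"xyz": [0, 0, 0.1], "turn": 0, "jaw": 255}, {"xyz": [0, 0, 0.2], "turn": 0, "jaw": 255}, {"xyz": [0, 0, 0.3], "turn": 0, "jaw": 255}]'

```text
clock: 9.93
position: [0.6156, 0.1559, 0.1376]
ee_rot: [3.133, 0.178, 0.013]
force: [0.0, 0.6, -1.1]
width: 0.126
```

```bash
python3 to.py 0.6157 0.1559 0.137 6.6
```

```text
pos [0.6156 0.1559 0.1376] ang 6.49 tilt(world z-axis dev) [ 0.0084 -0.0034] dcm [ 0.01 -0.    0.06] turn -0.11 F [ 0.   0.6 -1.1] 9.9333
```

Request:
arm_command --deltas '[{"xyz": [0, 0, 0.1], "turn": 0, "jaw": 255}, {"xyz": [0, 0, 0.2], "turn": 0, "jaw": 255}]'

```text
clock: 10.1
position: [0.6157, 0.156, 0.1355]
ee_rot: [3.133, 0.178, 0.013]
force: [-1.3, -0.2, -0.8]
width: 0.131
```

Request:
arm_command --deltas '[{"xyz": [0, 0, 0.1], "turn": 0, "jaw": 255}, {"xyz": [0, 0, 0.2], "turn": 0, "jaw": 255}]'

```text
clock: 10.27
position: [0.6157, 0.156, 0.1335]
ee_rot: [3.133, 0.178, 0.013]
force: [0.6, 0.0, -1.5]
width: 0.125
```

Request:
arm_command --deltas '[{"xyz": [0, 0, 0.1], "turn": 0, "jaw": 255}, {"xyz": [0, 0, 0.2], "turn": 0, "jaw": 255}]'

```text
clock: 10.43
position: [0.6157, 0.156, 0.1314]
ee_rot: [3.133, 0.178, 0.013]
force: [0.1, -0.4, -2.1]
width: 0.129
```

Request:
arm_command --deltas '[{"xyz": [0, 0, 0.1], "turn": 0, "jaw": 255}, {"xyz": [0, 0, 0.2], "turn": 0, "jaw": 255}]'

```text
clock: 10.6
position: [0.6158, 0.1558, 0.1293]
ee_rot: [3.133, 0.178, 0.013]
force: [-0.3, -0.7, -0.8]
width: 0.124
```

Request:
arm_command --deltas '[{"xyz": [0, 0, 0.1], "turn": 0, "jaw": 255}, {"xyz": [0, 0, 0.2], "turn": 0, "jaw": 255}]'

```text
clock: 10.77
position: [0.616, 0.1554, 0.1273]
ee_rot: [3.132, 0.177, 0.014]
force: [0.1, -1.3, 1.1]
width: 0.129
```

Request:
arm_command --deltas '[{"xyz": [0, 0, 0.1], "turn": 0, "jaw": 255}, {"xyz": [0, 0, 0.2], "turn": 0, "jaw": 255}]'

```text
clock: 10.93
position: [0.6163, 0.155, 0.1254]
ee_rot: [3.132, 0.177, 0.014]
force: [-0.8, -1.8, 4.7]
width: 0.127
```

Request:
arm_command --deltas '[{"xyz": [0, 0, 0.1], "turn": 0, "jaw": 255}, {"xyz": [0, 0, 0.2], "turn": 0, "jaw": 255}]'

```text
clock: 11.1
position: [0.617, 0.1553, 0.1247]
ee_rot: [3.132, 0.176, 0.017]
force: [-2.5, -1.4, 15.1]
width: 0.126
```

Force jumps to 16 N and the blade stops about 16 mm deep, so B is the seized slot. I'll back out.

Request:
arm_command --deltas '[{"xyz": [0, 0, -0.4], "turn": 0, "jaw": 255}, {"xyz": [0, 0, -1.4], "turn": 0, "jaw": 255}, {"xyz": [0, 0, -2.4], "turn": 0, "jaw": 255}, {"xyz": [0, 0, -2.7], "turn": 0, "jaw": 255}, {"xyz": [0, 0, -2.7], "turn": 0, "jaw": 255}]'

```text
clock: 11.52
position: [0.6176, 0.1559, 0.1533]
ee_rot: [3.133, 0.177, 0.021]
force: [-0.3, 0.0, -2.2]
width: 0.127
```

```bash
python3 to.py 0.6088 0.2155 0.152 6.6; python3 look.py look10 325 90 95 75 8
```

```text
pos [0.6176 0.1559 0.1533] ang 6.46 tilt(world z-axis dev) [ 0.0136 -0.0027] dcm [-0.2  -6.02  0.11] turn -0.14 F [-0.3  0.  -2.2] 11.5167
{'clock': 11.5167, 'position': [0.6176, 0.1559, 0.1533], 'ee_rot': [3.1331, 0.1767, 0.0211], 'force': [-0.3089, 0.0259, -2.2052], 'ft_torque': [0.0484, -0.017, -0.0058], 'width': 0.127}
toolx deg 6.46 tilt [ 0.0136 -0.0027]
```

View pics/look10.png

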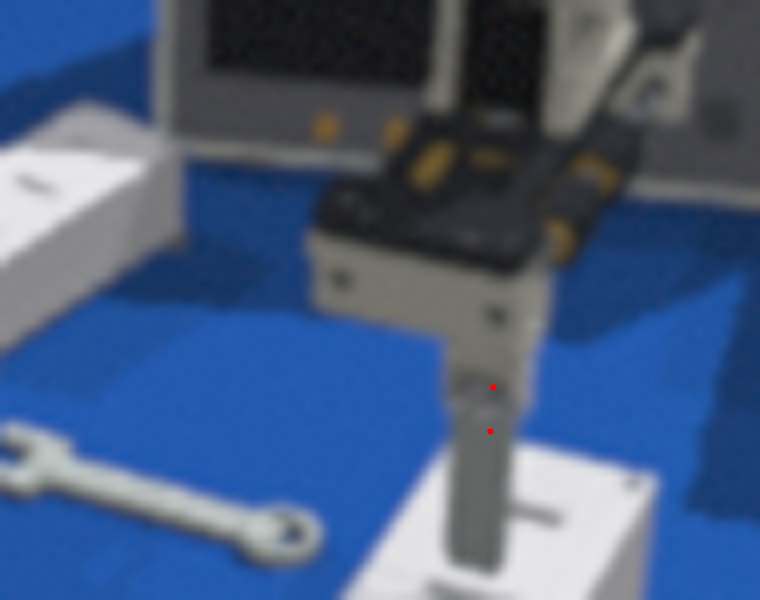

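Request:
arm_command --deltas '[{"xyz": [-0.1, -2.5, -0.2], "turn": 0, "jaw": 255}, {"xyz": [-0.25, -5, -0.2], "turn": 0, "jaw": 255}, {"xyz": [-0.25, -6, -0.2], "turn": -0.1, "jaw": 255}, {"xyz": [-0.25, -6, 0], "turn": -0.1, "jaw": 255}, {"xyz": [-0.25, -6, 0], "turn": -0.1, "jaw": 255}]'

```text
clock: 11.98
position: [0.6074, 0.215, 0.1513]
ee_rot: [3.132, 0.181, 0.018]
force: [0.2, -0.8, -0.8]
width: 0.129
```

Request:
arm_command --deltas '[{"xyz": [0, 0, 0], "turn": 0, "jaw": 255}, {"xyz": [0, 0, 0], "turn": 0, "jaw": 255}]'

```text
clock: 12.15
position: [0.6076, 0.2131, 0.1509]
ee_rot: [3.131, 0.179, 0.017]
force: [0.3, -0.7, -0.4]
width: 0.124
```

```bash
python3 to.py 0.6086 0.2155 0.142 6.6; python3 look.py look11 325 80 95 75 8
```

```text
pos [0.6076 0.2131 0.1509] ang 6.53 tilt(world z-axis dev) [ 0.0109 -0.0053] dcm [ 0.12 -0.23  0.89] turn -0.07 F [ 0.3 -0.7 -0.4] 12.15
{'clock': 12.15, 'position': [0.6076, 0.2131, 0.1509], 'ee_rot': [3.1306, 0.1786, 0.0166], 'force': [0.323, -0.7033, -0.4057], 'ft_torque': [-0.0063, 0.0105, -0.0162], 'width': 0.1243}
toolx deg 6.53 tilt [ 0.0109 -0.0053]
```

View pics/look11.png

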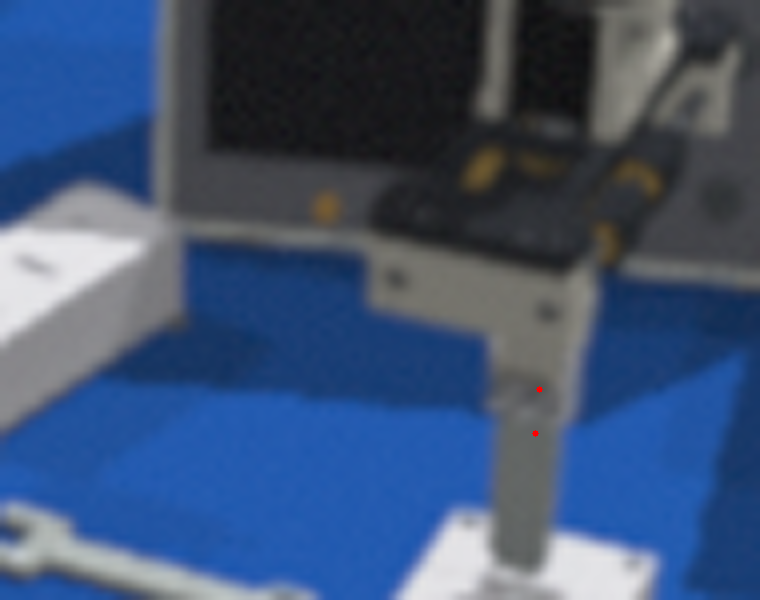

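Tip at (520,565) is just above slot C at about (523,590). I'll correct +2.4 mm in y and lower.

Request:
arm_command --deltas '[{"xyz": [0.08, -0.24, 0.3], "turn": 0, "jaw": 255}, {"xyz": [0.08, -0.24, 0.6], "turn": 0, "jaw": 255}, {"xyz": [0.08, -0.24, 0.8], "turn": 0, "jaw": 255}, {"xyz": [0.08, -0.24, 0.9], "turn": 0, "jaw": 255}, {"xyz": [0.08, -0.24, 1.0], "turn": 0, "jaw": 255}]'

```text
clock: 12.62
position: [0.6082, 0.2156, 0.1407]
ee_rot: [3.131, 0.178, 0.016]
force: [-0.2, -0.8, -0.5]
width: 0.127
```

Request:
arm_command --deltas '[{"xyz": [0, 0, 0.1], "turn": 0, "jaw": 255}, {"xyz": [0, 0, 0.2], "turn": 0, "jaw": 255}, {"xyz": [0, 0, 0.3], "turn": 0, "jaw": 255}]'

```text
clock: 12.87
position: [0.6083, 0.2156, 0.1377]
ee_rot: [3.131, 0.178, 0.017]
force: [-0.0, 0.6, -0.1]
width: 0.128
```

Request:
arm_command --deltas '[{"xyz": [0, 0, 0.1], "turn": 0, "jaw": 255}, {"xyz": [0, 0, 0.2], "turn": 0, "jaw": 255}]'

```text
clock: 13.03
position: [0.6083, 0.2157, 0.1356]
ee_rot: [3.131, 0.179, 0.017]
force: [-0.4, 0.8, -1.3]
width: 0.12
```

```bash
python3 to.py 0.6086 0.2157 0.135 6.6
```

```text
pos [0.6083 0.2157 0.1356] ang 6.53 tilt(world z-axis dev) [ 0.011 -0.005] dcm [ 0.03 -0.    0.06] turn -0.07 F [-0.4  0.8 -1.3] 13.0333
```

Request:
arm_command --deltas '[{"xyz": [0, 0, 0.1], "turn": 0, "jaw": 255}, {"xyz": [0, 0, 0.2], "turn": 0, "jaw": 255}]'

```text
clock: 13.2
position: [0.6084, 0.2156, 0.1335]
ee_rot: [3.131, 0.179, 0.017]
force: [0.6, -0.0, -0.1]
width: 0.128
```

Request:
arm_command --deltas '[{"xyz": [0, 0, 0.1], "turn": 0, "jaw": 255}, {"xyz": [0, 0, 0.2], "turn": 0, "jaw": 255}]'

```text
clock: 13.37
position: [0.6084, 0.2156, 0.1314]
ee_rot: [3.131, 0.179, 0.017]
force: [0.3, 0.3, -0.6]
width: 0.128
```

Request:
arm_command --deltas '[{"xyz": [0, 0, 0.1], "turn": 0, "jaw": 255}, {"xyz": [0, 0, 0.2], "turn": 0, "jaw": 255}]'

```text
clock: 13.53
position: [0.6084, 0.2156, 0.1293]
ee_rot: [3.131, 0.179, 0.017]
force: [-0.9, 0.5, -1.0]
width: 0.129
```

Request:
arm_command --deltas '[{"xyz": [0, 0, 0.1], "turn": 0, "jaw": 255}, {"xyz": [0, 0, 0.2], "turn": 0, "jaw": 255}]'

```text
clock: 13.7
position: [0.6086, 0.2153, 0.1273]
ee_rot: [3.13, 0.178, 0.017]
force: [0.3, -2.0, 0.6]
width: 0.132
```

Request:
arm_command --deltas '[{"xyz": [0, 0, 0.1], "turn": 0, "jaw": 255}, {"xyz": [0, 0, 0.2], "turn": 0, "jaw": 255}]'

```text
clock: 13.87
position: [0.6088, 0.2149, 0.1253]
ee_rot: [3.13, 0.178, 0.017]
force: [-0.1, -2.1, 3.1]
width: 0.126
```

Request:
arm_command --deltas '[{"xyz": [0, 0, 0.1], "turn": 0, "jaw": 255}, {"xyz": [0, 0, 0.2], "turn": 0, "jaw": 255}]'

```text
clock: 14.03
position: [0.6093, 0.215, 0.1241]
ee_rot: [3.13, 0.177, 0.019]
force: [0.2, -1.1, 6.6]
width: 0.128
```

Request:
arm_command --deltas '[{"xyz": [0, 0, 0.1], "turn": 0, "jaw": 255}, {"xyz": [0, 0, 0.2], "turn": 0, "jaw": 255}]'

```text
clock: 14.2
position: [0.6098, 0.2149, 0.123]
ee_rot: [3.131, 0.177, 0.021]
force: [-0.9, -1.4, 7.5]
width: 0.129
```

Request:
arm_command --deltas '[{"xyz": [-0.03, 0, 0.12], "turn": 0, "jaw": 255}, {"xyz": [-0.06, 0, 0.24], "turn": 0, "jaw": 255}, {"xyz": [-0.1, 0, 0.34], "turn": 0, "jaw": 255}]'

```text
clock: 14.45
position: [0.6096, 0.2149, 0.1204]
ee_rot: [3.131, 0.177, 0.024]
force: [0.5, -0.4, 5.1]
width: 0.128
```

```bash
python3 to.py 0.6086 0.2153 0.12 6.6
```

```text
pos [0.6096 0.2149 0.1204] ang 6.47 tilt(world z-axis dev) [ 0.0156 -0.0048] dcm [-0.1  -0.05  0.03] turn -0.13 F [ 0.5 -0.4  5.1] 14.45
```

Request:
arm_command --deltas '[{"xyz": [-0.05, 0, 0.12], "turn": 0, "jaw": 255}, {"xyz": [-0.1, 0, 0.24], "turn": 0, "jaw": 255}, {"xyz": [-0.1, 0, 0.36], "turn": 0, "jaw": 255}, {"xyz": [-0.1, 0, 0.48], "turn": 0, "jaw": 255}]'

```text
clock: 14.78
position: [0.6095, 0.2149, 0.1163]
ee_rot: [3.131, 0.177, 0.027]
force: [0.7, -1.6, 9.6]
width: 0.129
```

Request:
arm_command --deltas '[{"xyz": [-0.05, 0, 0.12], "turn": 0, "jaw": 255}, {"xyz": [-0.1, 0, 0.24], "turn": 0, "jaw": 255}, {"xyz": [-0.1, 0, 0.36], "turn": 0, "jaw": 255}, {"xyz": [-0.1, 0, 0.48], "turn": 0, "jaw": 255}]'

```text
clock: 15.12
position: [0.6089, 0.2148, 0.1118]
ee_rot: [3.131, 0.176, 0.028]
force: [-0.1, -1.7, 6.2]
width: 0.13
```

```bash
python3 to.py 0.6086 0.2153 0.12 6.6; python3 look.py look12 325 80 95 75 8
```

```text
pos [0.6089 0.2148 0.1118] ang 6.45 tilt(world z-axis dev) [ 0.0182 -0.0041] dcm [-0.01 -0.05 -0.82] turn -0.15 F [-0.1 -1.7  6.2] 15.1167
{'clock': 15.1167, 'position': [0.6089, 0.2148, 0.1118], 'ee_rot': [3.1314, 0.1764, 0.0281], 'force': [-0.0794, -1.6944, 6.2365], 'ft_torque': [-0.4398, -0.0805, -0.002], 'width': 0.1296}
toolx deg 6.45 tilt [ 0.0182 -0.0041]
```

View pics/look12.png

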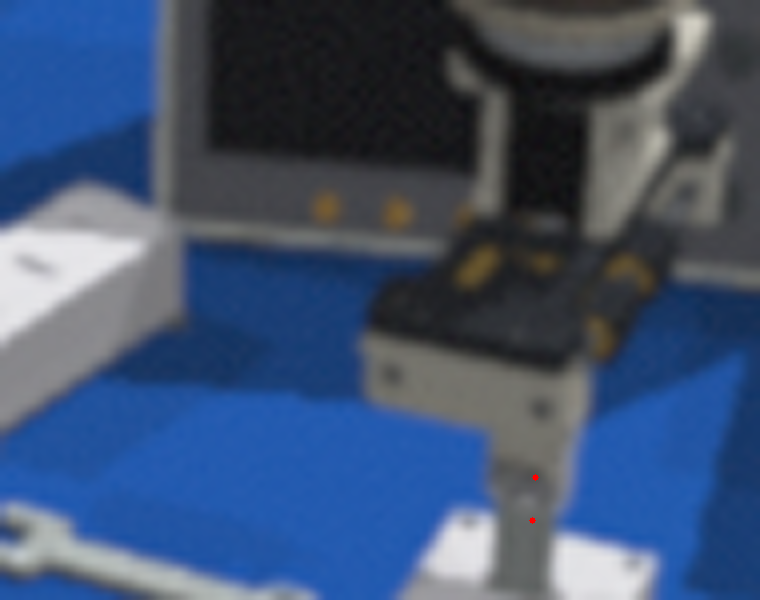

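Request:
arm_command --deltas '[{"xyz": [-0.02, 0, 0.1], "turn": 0, "jaw": 255}, {"xyz": [-0.05, 0, 0.2], "turn": 0, "jaw": 255}, {"xyz": [-0.05, 0, 0.3], "turn": 0, "jaw": 255}]'

```text
clock: 15.42
position: [0.6089, 0.2148, 0.109]
ee_rot: [3.132, 0.176, 0.03]
force: [-0.7, -2.3, 8.7]
width: 0.127
```

Request:
arm_command --deltas '[{"xyz": [-0.02, 0, 0.1], "turn": 0, "jaw": 255}, {"xyz": [-0.05, 0, 0.2], "turn": 0, "jaw": 255}]'

```text
clock: 15.58
position: [0.6091, 0.2148, 0.1079]
ee_rot: [3.132, 0.176, 0.032]
force: [-1.1, -1.5, 11.9]
width: 0.125
```

Request:
arm_command --deltas '[{"xyz": [-0.03, 0, 0.1], "turn": 0, "jaw": 255}, {"xyz": [-0.05, 0, 0.15], "turn": 0, "jaw": 255}]'

```text
clock: 15.75
position: [0.6092, 0.2149, 0.1074]
ee_rot: [3.132, 0.176, 0.034]
force: [-1.5, -2.6, 12.7]
width: 0.129
```

Request:
arm_command --deltas '[{"xyz": [-0.05, 0, 0.15], "turn": 0, "jaw": 255}, {"xyz": [-0.05, 0, 0.15], "turn": 0, "jaw": 255}, {"xyz": [-0.05, 0, 0.15], "turn": 0, "jaw": 255}, {"xyz": [-0.05, 0, 0.15], "turn": 0, "jaw": 255}]'

```text
clock: 16.08
position: [0.6092, 0.2148, 0.1071]
ee_rot: [3.132, 0.175, 0.036]
force: [-0.9, -3.1, 12.6]
width: 0.127
```

```bash
python3 to.py 0.6086 0.2153 0.12 6.6; python3 look.py look13 325 80 95 75 8
```

```text
pos [0.6092 0.2148 0.1071] ang 6.42 tilt(world z-axis dev) [ 0.0234 -0.0027] dcm [-0.03 -0.04 -1.3 ] turn -0.18 F [-0.9 -3.1 12.6] 16.0833
{'clock': 16.0833, 'position': [0.6092, 0.2148, 0.1071], 'ee_rot': [3.1325, 0.1755, 0.0364], 'force': [-0.9019, -3.0683, 12.6252], 'ft_torque': [-0.7711, 0.4756, 0.0133], 'width': 0.1266}
toolx deg 6.42 tilt [ 0.0234 -0.0027]
```

View pics/look13.png

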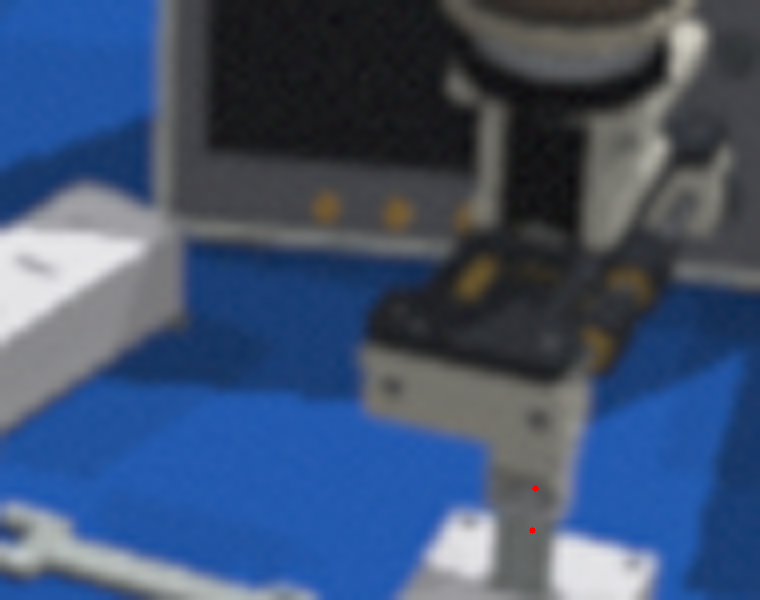

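Request:
arm_command --deltas '[{"xyz": [-0.03, 0, 0.15], "turn": 0, "jaw": 255}, {"xyz": [-0.05, 0, 0.18], "turn": 0, "jaw": 255}, {"xyz": [-0.05, 0, 0.18], "turn": 0, "jaw": 255}]'

```text
clock: 16.38
position: [0.6093, 0.2149, 0.1066]
ee_rot: [3.133, 0.175, 0.039]
force: [-2.5, -2.9, 13.5]
width: 0.129
```

Request:
arm_command --deltas '[{"xyz": [-0.03, 0, 0.15], "turn": 0, "jaw": 255}, {"xyz": [-0.06, 0, 0.2], "turn": 0, "jaw": 255}, {"xyz": [-0.06, 0, 0.2], "turn": 0, "jaw": 255}, {"xyz": [-0.06, 0, 0.2], "turn": 0, "jaw": 255}, {"xyz": [-0.06, 0, 0.2], "turn": 0, "jaw": 255}]'

```text
clock: 16.8
position: [0.6093, 0.215, 0.106]
ee_rot: [3.133, 0.175, 0.041]
force: [-3.1, -2.2, 15.4]
width: 0.125
```

```bash
python3 to.py 0.6086 0.2153 0.12 6.6; python3 look.py look14 325 80 95 75 8
```

```text
pos [0.6093 0.215  0.106 ] ang 6.39 tilt(world z-axis dev) [ 0.0265 -0.0018] dcm [-0.03 -0.03 -1.4 ] turn -0.21 F [-3.1 -2.2 15.4] 16.8
{'clock': 16.8, 'position': [0.6093, 0.215, 0.106], 'ee_rot': [3.1332, 0.1749, 0.0413], 'force': [-3.1131, -2.1931, 15.4029], 'ft_torque': [-0.7806, 0.7314, 0.0134], 'width': 0.1251}
toolx deg 6.39 tilt [ 0.0265 -0.0018]
```

View pics/look14.png

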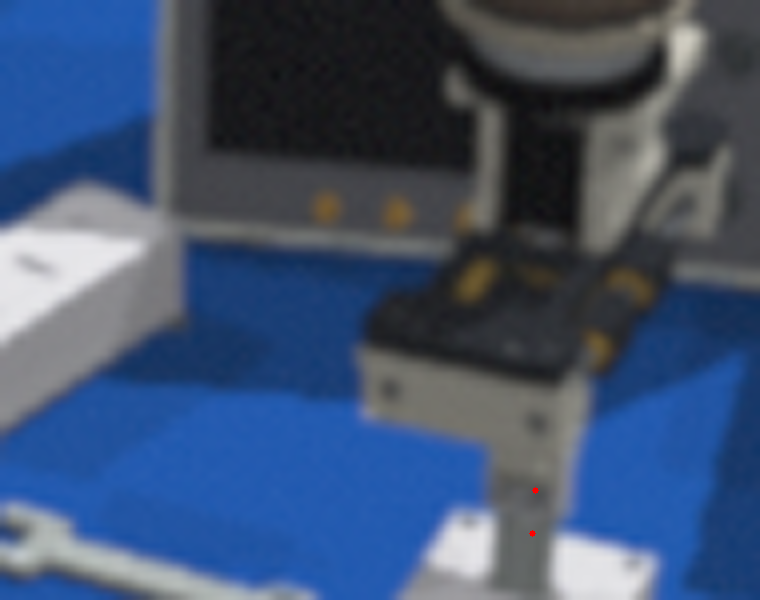

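Drag came first, followed by a roughly 3 N/mm rise to 16 N static. That matches the sprung seat pressed about 3 to 4 mm. I'll keep the downward lead while opening.

Request:
arm_command --deltas '[{"xyz": [-0.06, 0, 0.2], "turn": 0, "jaw": 255}, {"xyz": [-0.06, 0, 0.2], "turn": 0, "jaw": 144}, {"xyz": [-0.06, 0, 0.2], "turn": 0, "jaw": 144}, {"xyz": [-0.06, 0, 0.15], "turn": 0, "jaw": 144}, {"xyz": [-0.06, 0, 0.15], "turn": 0, "jaw": 144}]'

```text
clock: 17.27
position: [0.6082, 0.2151, 0.104]
ee_rot: [3.133, 0.175, 0.04]
force: [-0.9, -0.0, 0.9]
width: 0.37
```

```bash
python3 to.py 0.6086 0.2153 0.12 6.6; python3 look.py look15 325 80 95 75 8
```

```text
pos [0.6082 0.2151 0.104 ] ang 6.41 tilt(world z-axis dev) [ 0.0255 -0.0019] dcm [ 0.08 -0.01 -1.6 ] turn -0.19 F [-0.9 -0.   0.9] 17.2667
{'clock': 17.2667, 'position': [0.6082, 0.2151, 0.104], 'ee_rot': [3.1332, 0.1754, 0.0397], 'force': [-0.8948, -0.048, 0.8853], 'ft_torque': [0.0308, 0.0326, -0.0312], 'width': 0.3698}
toolx deg 6.41 tilt [ 0.0255 -0.0019]
```

View pics/look15.png

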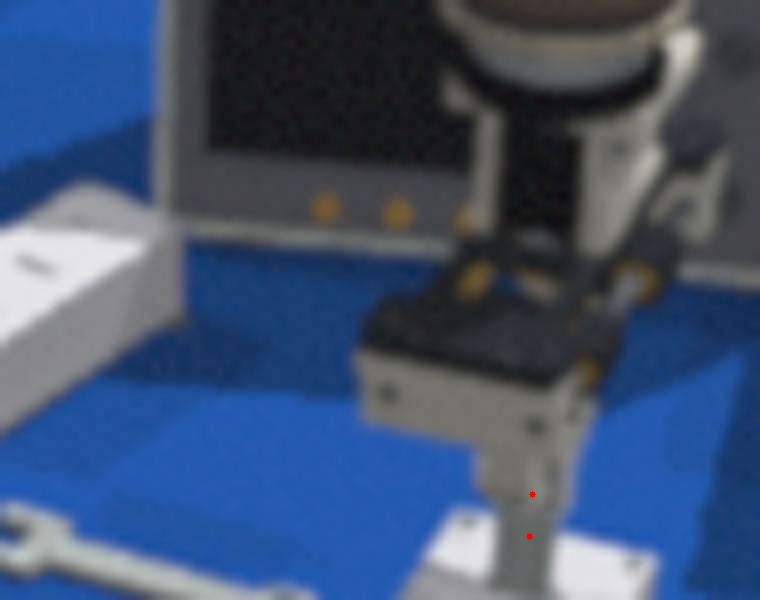

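Released, with 0.37 × 92 ≈ 34 mm opening. I'll raise straight up well clear of the handle, then look.

Request:
arm_command --deltas '[{"xyz": [0, 0, 0], "turn": 0, "jaw": 130}, {"xyz": [0, 0, -1.5], "turn": 0, "jaw": 130}, {"xyz": [0, 0, -4], "turn": 0, "jaw": 130}, {"xyz": [0, 0, -8], "turn": 0, "jaw": 130}, {"xyz": [0, 0, -12], "turn": 0, "jaw": 130}]'

```text
clock: 17.73
position: [0.6042, 0.2149, 0.2241]
ee_rot: [3.132, 0.176, 0.035]
force: [0.3, -0.0, -0.2]
width: 0.489
```

Request:
arm_command --deltas '[{"xyz": [-6, 0, -3], "turn": 0, "jaw": 130}, {"xyz": [-10, 0, -3], "turn": 0, "jaw": 130}, {"xyz": [-14, 0, -3], "turn": 0, "jaw": 130}, {"xyz": [-14, 0, -3], "turn": 0, "jaw": 130}, {"xyz": [-14, 0, -3], "turn": 0, "jaw": 130}]'

```text
clock: 18.15
position: [0.46, 0.1994, 0.2517]
ee_rot: [3.132, 0.18, 0.034]
force: [0.6, 0.2, -1.1]
width: 0.488
```

```bash
python3 look.py look16 325 80 95 75 8; python3 look.py look17 190 130 140 90 5 top; python3 - <<'E'
from h import *
import numpy as np
for n in("look16","look17"):
    g=load(n);P=cloud(g)
    hsv=cv2.cvtColor(g["frame"],cv2.COLOR_RGB2HSV)
    ok=(np.linalg.norm(P[...,:2]-[.607,.216],axis=2)<.03)&(P[...,2]>.09)&(P[...,2]<.2)
    z=P[...,2][ok]; print(n,ok.sum(),np.percentile(z,[5,50,80,90,95,100]).round(4) if ok.sum() else "")
    t=ok&(P[...,2]>np.percentile(z,60)) if n=="look17" else ok&(hsv[...,2]>190)
    if t.sum()>3:
        v,u=np.nonzero(t); print(u.mean(),v.mean(),t.sum(),P[t].mean(0).round(4),[np.round(a,4) for a in cv2.minAreaRect(P[t][:,:2].astype(np.float32))])
E
```

```text
{'clock': 18.15, 'position': [0.46, 0.1994, 0.2517], 'ee_rot': [3.1319, 0.1799, 0.0343], 'force': [0.593, 0.2452, -1.1074], 'ft_torque': [0.0388, 0.0499, 0.0157], 'width': 0.4884}
toolx deg 6.58 tilt [ 0.0221 -0.0031]
{'clock': 18.2, 'position': [0.4625, 0.1994, 0.2517], 'ee_rot': [3.1322, 0.1782, 0.0364], 'force': [0.4417, -0.8241, -0.1068], 'ft_torque': [0.0289, -0.0105, 0.0295], 'width': 0.4906}
toolx deg 6.52 tilt [ 0.0234 -0.0028]
look16 190 [0.0947 0.1303 0.15   0.1534 0.1548 0.1576]
391.25 133.35 20 [0.6068 0.2138 0.1512] [array([0.607 , 0.2149]), array([0.0267, 0.015 ]), np.float64(22.8719)]
look17 89 [0.1068 0.1525 0.1549 0.1558 0.157  0.1587]
225.5 175.27777777777777 36 [0.6055 0.2125 0.155 ] [array([0.607 , 0.2132]), array([0.0295, 0.0115]), np.float64(7.3716)]
```

View pics/look16.png

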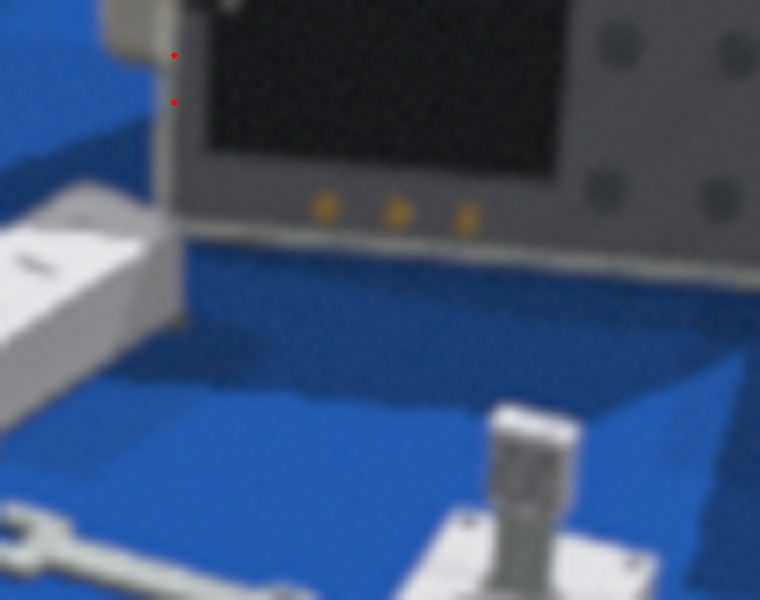

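View pics/look17.png

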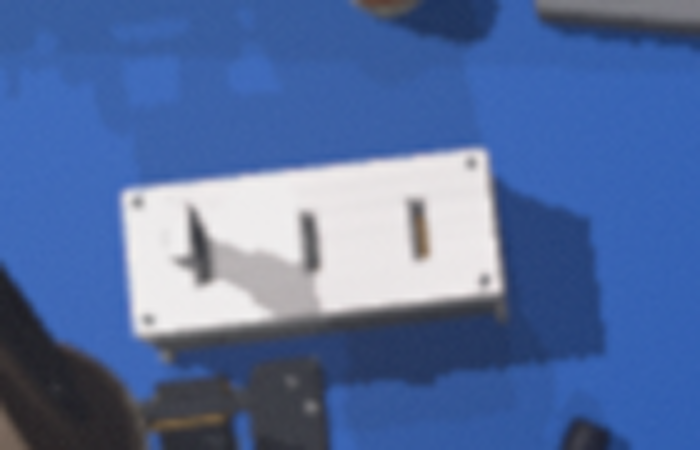

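The pictures show the blade upright in slot C, with its handle top at (535,425) in the scene crop, and the gripper is well clear. The handle top is at about 0.153 m, which puts the tip about 33 mm deep. I'll check that it stays put, then hand in.

```bash
python3 - <<'E'
from cell import observe,get_image,sign_off
from h import *
g=get_image("scene");P=cloud(g)
ok=(np.linalg.norm(P[...,:2]-[.607,.216],axis=2)<.03)&(P[...,2]>.09)&(P[...,2]<.2)
print(np.percentile(P[...,2][ok],[50,90,95,100]).round(4))
for n,b in(("scene0",None),):
    d=cv2.absdiff(load(n)["frame"],g["frame"]).max(2); d[:150,:330]=0
    k,l,st,c=cv2.connectedComponentsWithStats((d>70).astype(np.uint8))
    print([(c[i].round().tolist(),int(st[i,4])) for i in range(1,k) if st[i,4]>15])
print(observe()["clock"],sign_off())
E
```

```text
[0.1306 0.1529 0.1544 0.1565]
[([339.0, 6.0], 104), ([358.0, 10.0], 102), ([355.0, 43.0], 816), ([335.0, 59.0], 131), ([338.0, 75.0], 144), ([355.0, 74.0], 21), ([391.0, 141.0], 189), ([39.0, 156.0], 396), ([68.0, 183.0], 1564), ([380.0, 158.0], 61), ([193.0, 191.0], 1086), ([99.0, 185.0], 31), ([87.0, 203.0], 253), ([271.0, 215.0], 153), ([56.0, 233.0], 499), ([273.0, 229.0], 28)]
the job is handed in; nothing more can be done
18.3 None
```

The blade is standing in slot C, the one that drags, pressed onto its seat and let go. I handed the job in at 18.3 s.

- **Slot A:** slack. The blade went down to about 31 mm with no drag.
- **Slot B:** seized. The blade stopped hard about 16 mm down, the force jumped to about 16 N, and I backed straight out.
- **Slot C:** good leaf. It resisted with about 6–11 N on the ramp and dragged with about 7 N below it. At about 31 mm the force began to climb at about 3 N per mm. I pressed to about 16 N in total, which I estimate put the seat 3–4 mm down, then let go.

**Last checks:**
- **Blade:** it looks upright in slot C. Its handle top is at about 0.153–0.154 m and did not move between two looks, so the tip is about 33 mm deep, after a rise of about 2 mm on release.
- **Surroundings:** the gripper is clear. Comparing the pictures before and after, I put the changes at the blade, the stand and the arm with its shadow, and saw no sign that a bystander moved.

**Disagreements and uncertainty:**
- **Seat travel:** the roughly 2 mm left on the seat comes from the force readings and camera heights, so it is good only to about 1 mm.
- **Finger length:** the fingers in the pictures end about 20 mm short of the reported TCP. I gripped a bit lower on the handle to allow for that.
- **Tilt:** the tool had tilted about 1.5° along the blade's width by the time I let go.

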